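Pack the two-layer microscope service case

TASK

Pack the microscope's service case: stand the lens and the finned heat sink in the cavities that fit them, then lay the divider flat over them inside the case, and last put the focus knob on the spindle and turn it, without forcing, until its tabs drop into the spindle's slot and it sits fully home on the divider. Keep the lens upright and leave the spool, the bottle and the screwdriver alone.

Things in the scene. Friction and masses are not known exactly. Their poses are not given: they have to be found in the camera images.
- case: Black plastic open case, fixed, outside 142 mm (its x) by 218 mm (its y), rim 55 mm high, walls 4 mm, floor 6 mm thick. Origin: centre of the underside. From -y to +y: spindle bay, lens bay, heat sink bay, parted by 4 mm walls at y = -31 and +29 mm. These walls and 8 mm end ledges, all 46 mm high, carry the divider. Grey ribs, 8 mm high, on the floor make the lens and heat sink cavities.
- lens_nest (a point): Centre of the lens cavity's floor, in the case at (0, -1, 6) mm: 45 x 45 mm between 8 mm high ribs. Axes as the case.
- sink_nest (a point): Centre of the heat sink cavity's floor, in the case at (0, 65, 6) mm: 39 mm (x) by 61 mm (y) between 8 mm high ribs. Axes as the case.
- divider_seat (a point): Where the divider's origin comes to lie when it is seated, in the case at (0, 0, 46) mm, axes as the case; the divider's y axis then points along the case's y axis.
- knob_seat (a point): Where the knob's origin lies when fully home, in the case at (0, -65, 51) mm, on the spindle's axis; axes as the case. Before that the knob rides on the collar's face, 6 mm too high, and drops by its own weight when its tabs are turned over the collar's slot. Held lightly it can fall.
- spindle_top (a point): Top of the upright steel spindle, in the case at (0, -65, 75) mm; axes as the case. A post 16 mm across, its top 5 mm a cone; round it a collar 40 mm across with a flat face 57 mm above the bench (6 mm above the seated divider). The spindle itself turns only with great effort (0.5 N m).
- collar_face (a point): Centre of the collar's face, in the case at (0, -65, 57) mm; axes as the case, NOT as the slot. One straight slot, 13 mm wide, 9 mm deep, runs across the whole face through the axis. Its direction differs each time and is not measured: anywhere within 0.65 rad (37 degrees) either way of the case's y axis. See it from above or feel for it.
- lens: Microscope objective: upright black cylinder with metal bands, 40 mm across, 38 mm high, about 150 g. Origin: centre of its underside; z up.
- sink: Finned aluminium heat sink, 34 mm (its x) by 56 mm (its y), 36 mm high, fins upright along y, the two outer fins being flat 56 x 36 mm faces; about 130 g. Origin: centre of its underside.
- divider: Flat grey plate, 128 mm (its x) by 204 mm (y), 5 mm thick, about 200 g, with a 47 mm square hole for the collar centred at y = -65 mm, so it fits one way round only. Grip: an upright bar 14 mm thick (x), 36 mm long (y), centred at (0, 5) mm, top 39 mm above the underside. Origin: centre of the underside.
- knob: Grey knob: disc 56 mm across, 25 mm high, on it a grip bar 14 mm thick (its x), 46 mm long (y), 24 mm high; about 180 g. Origin: centre of the underside. Below: an 18 mm bore 25 mm deep and, inside a 7 mm deep skirt (48 mm inside), two tabs 10 mm wide, flush with the skirt's edge, along its y at 12 to 20 mm either side: under the bar's length. Half a turn makes no difference.
- spool: White solder spool standing upright, 60 mm across, 42 mm high; bystander. Origin: centre of the underside.
- flux_bottle: Small amber bottle, 36 mm across, 75 mm high; bystander. Origin: centre of the underside.
- screwdriver: Small screwdriver, 160 mm long, lying beyond the case; bystander. Origin: middle of the tool, on its underside; x from the handle to the tip.
There are look-alikes about, which are no part of the job. Leave any green or pink look-alike of the knob alone.

How it is judged (in metres and radians):
On the way, in this order (a step that is already met when the one before it is completed fails the run):
1. the lens and the heat sink stand in their cavities, let go, before the divider is in (distance between lens and lens_nest below 0.005 m and angle between each of lens, sink's own z axis and vertical below 0.1 rad and distance between sink and sink_nest below 0.005 m and contact force between each of lens, sink and the fingers below 0.3 N and distance between divider and divider_seat above 0.02 m), for 0.2 s.
2. the divider lies flat on its ledges over them, before the knob is on (distance between lens and lens_nest below 0.005 m and angle between each of lens, sink's own z axis and vertical below 0.1 rad and distance between sink and sink_nest below 0.005 m and distance between divider and divider_seat below 0.006 m and angle between divider's own z axis and vertical below 0.04 rad and distance between knob and knob_seat above 0.02 m), for 0.2 s.
At the end, for the whole second after the job is handed in: lens and heat sink upright within 5 mm of their cavity floors' centres, divider flat (2 degrees) within 6 mm of its seat, knob fully home: within 3.5 mm of its seat (its tabs in the slot; riding on the collar it is 6 mm high), all at rest (distance between lens and lens_nest below 0.005 m and angle between each of lens, sink's own z axis and vertical below 0.1 rad and distance between sink and sink_nest below 0.005 m and distance between divider and divider_seat below 0.006 m and angle between divider's own z axis and vertical below 0.04 rad and distance between knob and knob_seat below 0.0035 m and angle between knob's own z axis and vertical below 0.08 rad and linear speed of each of lens, sink, divider, knob below 0.02 m/s); the robot touches nothing.
It fails at once if the lens is tipped over (angle between lens's own z axis and vertical above 0.7 rad).
It fails at once if the knob is forced: pressed on the spindle or case with more than 45 N (contact force between knob and case above 45 N).
It fails at once if the spool is disturbed (distance of spool from where it was at the start of the episode above 0.03 m).
It fails at once if the flux bottle is disturbed (distance of flux_bottle from where it was at the start of the episode above 0.03 m).
It fails at once if the screwdriver is disturbed (distance of screwdriver from where it was at the start of the episode above 0.03 m).
It also fails if it takes over 72 s, if anything falls off the work surface, if the arm or the gripper's body presses on something with over 40 N, if the wrist force passes 120 N, or if a joint passes its speed limit or range.

ROBOT

A 6-joint arm with a two-finger parallel gripper is mounted at the origin on the work surface. World frame = base frame: x ahead of the robot, y to its left, z up, the work surface at z = 0. Lengths are in m, angles in degrees, forces in N, time in s.
With the tool pointing down it reaches from about 0.375 to 0.9 m from the base axis. Payload 3.1 kg.
Tool frame: the origin (TCP) lies midway between the tips of the shut fingers; the grasp point (between the pads) lies 19 mm behind it (grasp_offset is the distance from the TCP to the grasp point, in m); y points along the fingers, x is the direction in which the jaws open and shut, and the axes are right-handed (so a half turn about y gives the same grasp; the last joint's range is limited). The gripper opens to 85 mm and grips with 20 to 120 N. Pads are 22 mm wide; open, the fingers measure 114 mm over their backs; the gripper's body (76 mm by 85 mm) begins 54 mm behind the grasp point. The pads swing forward as they close: fully open they stand 13 mm farther back than shut.
Start: joints at [-85.743, 30.224, 82.088, -0, 67.689, -10.227], TCP at [0.156, -0.605, 0.231] pointing down, gripper open.
Joint ranges: [-176.69, 176.69], [-43.24, 126.21], [12.49, 139.97], [-82, 262], [0, 151.66], [-163.58, 163.58]. Speed limits (degrees/s): [159.86, 159.86, 180, 180, 180, 180].

INTERFACE

Orientations are given as [roll, pitch, yaw] about the fixed x, y, z axes, in that order (R = Rz(yaw) Ry(pitch) Rx(roll)).
In Python, from workcell import * gives the robot as it stands.
- The arm moves only by the tool step_arm, never from a script. Its argument "moves" is a list that holds one entry, the list of rows, each a list of 7 numbers: the shift along the tool's x, y, z in m, then the turn, a rotation vector about the tool's x, y, z in rad, then the gripper's target within -1 to 1 (shut at 1, half-way at 0, fully open at -1). A call has 1 to 5 rows; each row shifts and turns the pose as measured when the row begins, along the tool's axes as they then stand; what a row does not reach is not made up. A row lasts 1/10 s, in which the tool goes at most 50 mm and 8.59 degrees, less where a joint would pass 70% of its speed; a pose out of reach is approached as far as the arm can. A call is refused whole if a number of a shift passes 0.05 or a number of a turn 0.15, either way. A call with a gripper value outside its range is refused whole. The fingers move at their own pace and stop on an object; "squeeze" is the grip in N (left out, the last holds). Time passes only in rows, so rows that do not move let the fingers close. It gives the time, the measured TCP pose, the force and the opening at its end, in the units of the state.
- observe(): the state, without advancing time (a new reading comes with each control period).
- camera(name): name is "side" or "top"; returns a dict with "frame" (420x560x3 uint8, red, green, blue), "K" (3x3 intrinsics, pixels), "dist" ([k1, k2, p1, p2, k3] as OpenCV has them; the pictures are not rectified), "T" (4x4, takes a point from camera to world coordinates). Camera axes: x right, y up, looking along -z (the intrinsics and any distortion apply to the point x, -y, -z); pixel columns grow to the right and rows downward; lengths in m; the calibration is good to about 2 mm. A picture is of the moment at which its call begins. There is no depth.
- sign_off(): hands the job in, once; it reports no verdict.
The state is a dict: "t": time; "joints": joint angles; "qvel": joint speeds; "effort": joint torques, N m; "position": TCP position; "tool_rot": TCP orientation; "wrist_force": force on the tool from outside, world axes, zero at the start; "wrist_torque": the same for the moment, N m; "width": opening from 0.0 (shut) to 1.0 (fully open).
Only numpy, scipy, OpenCV 4.12 (cv2) and the standard library are available. Lean on these libraries where they do the work, as an engineer would, in place of code of your own. Each camera call takes 0.05 s, during which the arm holds its last target. There are 200 camera calls.

## Working session

There is one attempt and no reset: what is moved stays moved. The work goes in short steps, Python scripts to look and compute and a tool call to move; the robot and the scene stay as the last step left them, time stands still between calls to the robot, and variables do not carry over. Pictures are saved under pics/ and viewed, about 8 in all and at most 12, crops included, and the job is handed in when it is done.

Besides the shell and the picture viewer there is one more tool, called after ">>>" as name(argument=value, ...), one argument or row to a line, values as JSON. step_arm: Moves the arm, as the interface text tells. Its arguments: {"type":"object","properties":{"moves":{"type":"array"},"squeeze":{"type":"number"}},"required":["moves"]}

```bash
ls; mkdir -p pics
python3 - <<'E'
from workcell import *
import cv2,pickle
print(observe())
for n in("top","side"):
    c=camera(n); pickle.dump(c,open(f'{n}0.pkl','wb')); cv2.imwrite(f'pics/{n}0.png',cv2.resize(c['frame'][:,:,::-1],(800,600),interpolation=cv2.INTER_CUBIC))
    print(n,c['K'],c['dist'],c['T'])
E
```

```text
pics
{'t': 0.0, 'joints': array([-8.57437900e+01,  3.02774831e+01,  8.21582780e+01, -1.50178459e-03,
        6.76906252e+01, -1.02278898e+01]), 'qvel': array([-0.04247143,  0.05945497,  0.04235913, -0.04866912,  0.03554496,
        0.01739783]), 'effort': array([-7.35890280e-04, -4.42350197e+01, -1.78026116e+01, -1.62947281e-04,
        8.46853887e-03,  1.26415225e-07]), 'position': array([ 0.15627896, -0.60438202,  0.23033904]), 'tool_rot': array([-89.9789244 ,   0.12462438, -75.51530567]), 'wrist_force': array([-0.50549683,  0.20255623, -0.56138253]), 'wrist_torque': array([-0.01977147,  0.03975588,  0.00855389]), 'width': 1.0018644682767326}
top [[407.65270412   0.         284.55870942]
 [  0.         407.65270412 216.76437639]
 [  0.           0.           1.        ]] [0.02715729 0.         0.         0.         0.        ] [[-0.00451873  0.98715611 -0.15969469  0.35386012]
 [-0.99989074 -0.00670791 -0.01317211 -0.0283488 ]
 [-0.01407415  0.15961772  0.98707857  1.07464352]
 [ 0.          0.          0.          1.        ]]
side [[485.38997439   0.         277.00166679]
 [  0.         485.38997439 217.19254403]
 [  0.           0.           1.        ]] [-0.00207601  0.          0.          0.          0.        ] [[ 0.85662558  0.40304844 -0.32209403  0.09962417]
 [-0.51593712  0.6677076  -0.53663344 -0.73266535]
 [-0.00122464  0.6258742   0.77992306  1.0917258 ]
 [ 0.          0.          0.          1.        ]]
```

View pics/top0.png

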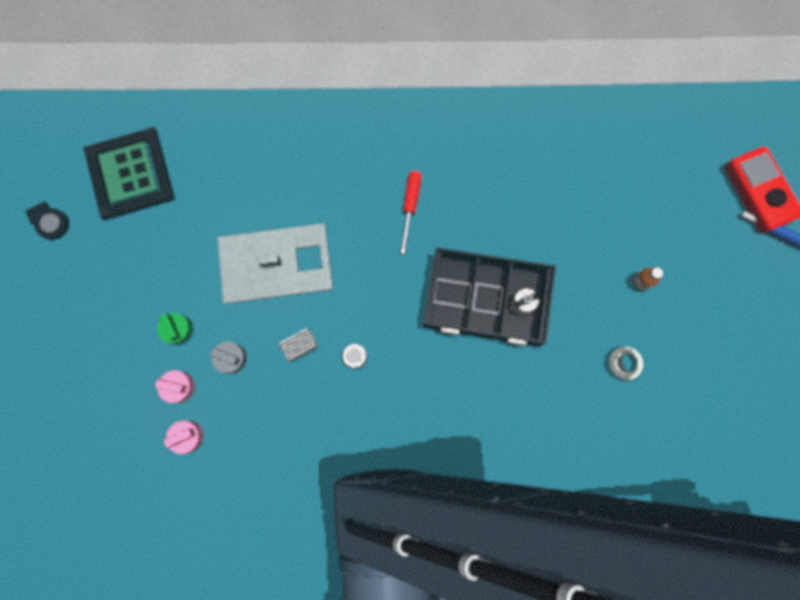

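View pics/side0.png

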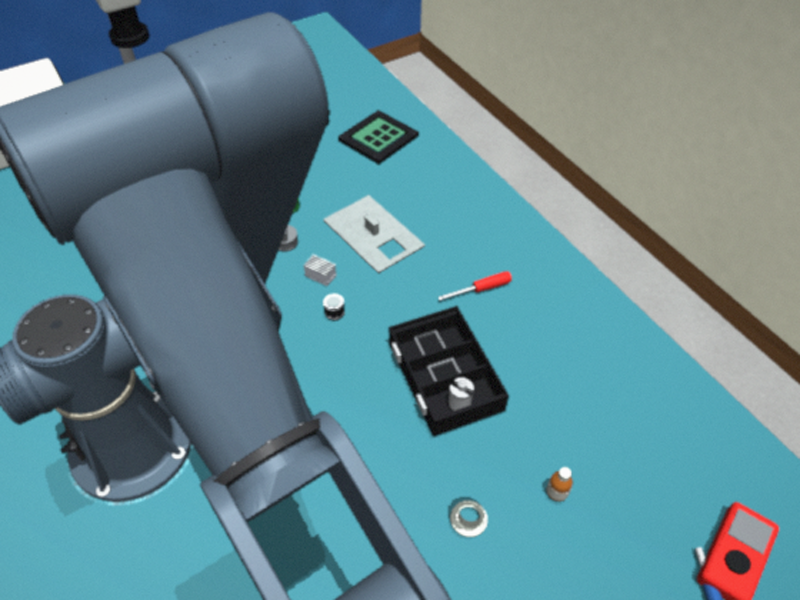

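The knob candidates in the top view are grey at (228,357), green at (173,328) and pink at (173,386) and (182,437). I choose the grey one. The lens is at (354,355), and the black loupe at (48,221) is a look-alike. The sink is at (298,345), the divider at (275,263) and the case at (490,297), with the spindle at (526,300) on the right.

```bash
cat > h.py <<'E'
import numpy as np,cv2,pickle
from scipy.optimize import minimize
def cam(c):
    F=np.diag([1.,-1,-1]); R=F@c['T'][:3,:3].T; return R,-R@c['T'][:3,3]
def proj(c,P):
    R,t=cam(c); p,_=cv2.projectPoints(np.asarray(P,float).reshape(-1,3),cv2.Rodrigues(R)[0],t,c['K'],c['dist']); return p[:,0]
def back(c,uv,z):
    R,t=cam(c); n=cv2.undistortPoints(np.array([[uv]],float),c['K'],c['dist'])[0,0]
    d=R.T@[n[0],n[1],1]; o=-R.T@t; return o+d*(z-o[2])/d[2]
def box(a,b,z0,z1,cx=0,cy=0): return np.array([[cx+x*a/2,cy+y*b/2,z] for x in(-1,1) for y in(-1,1) for z in(z0,z1)])/1e3
def cyl(d,z0,z1):
    t=np.arange(0,2*np.pi,.15); return np.array([[d/2*np.cos(s),d/2*np.sin(s),z] for s in t for z in(z0,z1)])/1e3
M={'case':[box(142,218,0,55)],'lens':[cyl(40,0,38)],'sink':[box(34,56,0,36)],'divider':[box(128,204,0,5),box(14,36,5,39,0,5)],'knob':[cyl(56,0,25),box(14,46,25,49)]}
def place(P,x,y,a,z=0):
    c,s=np.cos(a),np.sin(a); return P@np.array([[c,s,0],[-s,c,0],[0,0,1]])+[x,y,z]
S=4
def sil(c,name,p,z=0):
    m=np.zeros((420*S,560*S),np.uint8)
    for P in M[name]:
        q=proj(c,place(P,*p,z)); cv2.fillConvexPoly(m,cv2.convexHull(np.round((q+.5)*S-.5).astype(np.int32)),255)
    return m
def mask(c):
    f=cv2.cvtColor(c['frame'],cv2.COLOR_RGB2HSV); f=cv2.resize(f,None,fx=S,fy=S,interpolation=cv2.INTER_LINEAR)
    return (~((abs(f[:,:,0].astype(int)-96)<10)&(f[:,:,1]>110)&(f[:,:,2]>50))).astype(np.uint8)*255
def fit(c,name,p0,z=0):
    mk=mask(c); s0=sil(c,name,p0,z); w=cv2.dilate(s0,np.ones((12*S,12*S),np.uint8))>0
    def f(p):
        s=sil(c,name,[p[0]/1e3,p[1]/1e3,p[2]/50],z)>0; a=(mk>0)
        return -(s&a&w).sum()/((s|a)&w).sum()
    x0=np.array([p0[0]*1e3,p0[1]*1e3,p0[2]*50])
    for k in(8,3): 
        r=minimize(f,x0,method='Nelder-Mead',options=dict(initial_simplex=np.vstack([x0]+[x0+k*e for e in np.eye(3)]),xatol=.05,fatol=1e-5)); x0=r.x
    return np.array([r.x[0]/1e3,r.x[1]/1e3,r.x[2]/50]),-r.fun
E
python3 - <<'E'
from h import *
C={n:pickle.load(open(f'{n}0.pkl','rb')) for n in('top','side')}
f=C['top']['frame'];h=cv2.cvtColor(f,cv2.COLOR_RGB2HSV);print('bench',h[100,30],h[270,240],h[330,280])
k=1.4286
ini={'case':(490,297,.0,-.1),'lens':(354,355,.038,0),'sink':(298,345,.03,.45-1.57),'divider':(275,263,0.,.1),'knob':(228,357,.04,0)}
out={}
for n,(u,v,z,a) in ini.items():
    b=back(C['top'],(u/k,v/k),z)
    best=None
    for da in ([0] if n in('case','divider') else [0,.8,-.8] if n!='lens' else [0]):
        r=fit(C['top'],n,(b[0],b[1],a+da))
        if best is None or r[1]>best[1]: best=r
    out[n]=best[0]; print(n,b[:2].round(3),best[0].round(4),np.degrees(best[0][2]).round(1),round(best[1],3))
    if n in('case','lens','sink','divider'):
        r=fit(C['side'],n,best[0]); print('  side',r[0].round(4),np.degrees(r[0][2]).round(1),round(r[1],3))
pickle.dump(out,open('poses.pkl','wb'))
def crop(c,x0,y0,x1,y1,s,names):
    im=cv2.resize(c['frame'][:,:,::-1],None,fx=4,fy=4,interpolation=cv2.INTER_CUBIC)
    for n in names:
        cs,_=cv2.findContours(sil(c,n,out[n]),cv2.RETR_EXTERNAL,cv2.CHAIN_APPROX_NONE); cv2.drawContours(im,cs,-1,(0,255,255),1)
    return cv2.resize(im[y0*4:y1*4,x0*4:x1*4],s)
a=crop(C['top'],105,150,285,285,(400,300),['lens','sink','divider','knob'])
b=crop(C['top'],285,165,405,255,(400,300),['case'])
c_=crop(C['top'],335,190,395,235,(400,300),[])
d=crop(C['top'],135,210,265,307,(400,300),['lens','sink','knob'])
cv2.imwrite('pics/fit.png',np.vstack([np.hstack([a,b]),np.hstack([c_,d])]))
E
```

```text
bench [ 95 158 161] [ 95 158 161] [ 88 114  38]
case [ 0.551 -0.17 ] [ 0.5445 -0.1611 -0.1626] -9.3 0.965
  side [ 0.5463 -0.1622 -0.1727] -9.9 0.964
lens [0.44  0.079] [0.4417 0.0808 0.0624] 3.6 0.829
  side [0.4427 0.0798 0.0331] 1.9 0.915
sink [0.46  0.182] [ 0.4627  0.1839 -2.6288] -150.6 0.919
  side [ 0.4642  0.1818 -2.5991] -148.9 0.912
divider [0.619 0.235] [0.6186 0.2352 0.1336] 7.7 0.898
  side [0.6212 0.2334 0.1281] 7.3 0.903
knob [0.438 0.304] [ 0.4406  0.3127 -0.1788] -10.2 0.955
```

View pics/fit.png

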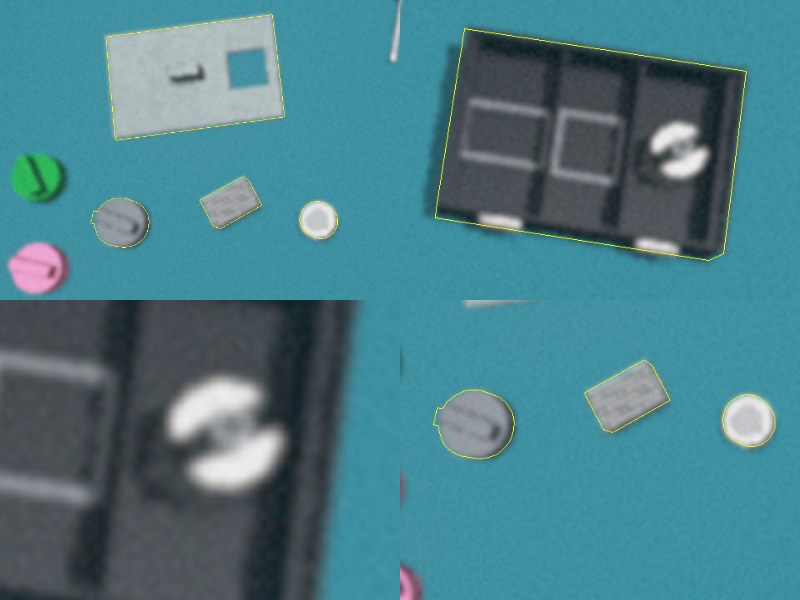

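The fits agree between cameras to about 2 mm and match the given sizes. The slot runs lower-left to upper-right in the image. Next I refine the collar and slot, then compute the first moves.

```bash
cat >> h.py <<'E'
def nav(tgt):
    "print shift along tool x,y,z (m) and yaw turn about tool y (rad) to reach tgt=(x,y,z,yawdeg)"
    from workcell import observe
    from scipy.spatial.transform import Rotation as Ro
    s=observe(); R=Ro.from_euler('xyz',s['tool_rot'],degrees=True).as_matrix()
    T=Ro.from_euler('xyz',[-90,0,tgt[3]],degrees=True).as_matrix()
    print('t',round(s['t'],2),'pos',s['position'].round(4),'rot',s['tool_rot'].round(2),'w',round(s['width'],3),'F',s['wrist_force'].round(1))
    print('shift',(R.T@(np.array(tgt[:3])-s['position'])).round(4),'turn',Ro.from_matrix(R.T@T).as_rotvec().round(3))
E
python3 - <<'E'
from h import *
for n,(x0,y0,x1,y1) in {'top':(355,195,385,226),'side':None or (305,255,340,290)}.items():
    c=pickle.load(open(f'{n}0.pkl','rb')); g=cv2.resize(c['frame'][y0:y1,x0:x1].min(2),None,fx=8,fy=8,interpolation=cv2.INTER_CUBIC)
    m=(g>140).astype(np.uint8); k,l,st,ce=cv2.connectedComponentsWithStats(m)
    for i in range(1,k):
        if st[i,4]>300: 
            uv=(ce[i]+.5)/8-.5+[x0,y0]; print(n,st[i],uv.round(2),back(c,uv,.057).round(4))
case=np.array([.5454,-.1616,np.radians(-9.6)])
for p in [(0,-65),(0,-1),(0,65)]: print(p,place(np.array([[p[0]/1e3,p[1]/1e3,0]]),*case).round(4))
nav((.4422,.0803,.15,-9.6))
E
```

```text
top [   43    53   134   135 10262] [368.31 209.53] [ 0.5356 -0.2264  0.057 ]
side [ 108   74  106   71 4750] [324.92 267.92] [ 0.5458 -0.2236  0.057 ]
side [  79  117  106   73 4172] [320.41 274.32] [ 0.5254 -0.2334  0.057 ]
(0, -65) [[ 0.5346 -0.2257  0.    ]]
(0, -1) [[ 0.5452 -0.1626  0.    ]]
(0, 65) [[ 0.5562 -0.0975  0.    ]]
t 0.1 pos [ 0.1563 -0.6045  0.2304] rot [-89.98   0.11 -75.52] w 0.999 F [-1.1  0.7  0.4]
shift [-0.5914  0.0817  0.4481] turn [-1.00e-03 -1.15e+00 -2.00e-03]
```

>>> step_arm(
  moves=[
    [[0.05, 0, 0.03, 0, -0.15, 0, -1], [0.05, 0, 0.03, 0, -0.15, 0, -1], [0.05, 0, 0.03, 0, -0.15, 0, -1], [0.05, 0, 0.03, 0, -0.15, 0, -1], [0.0, 0, 0.05, 0, -0.15, 0, -1]],
  ],
  squeeze=40,
)

```text
t: 0.6
position: [0.3607, -0.6762, 0.2205]
tool_rot: [-89.5, 0.7, -32.3]
wrist_force: [0.3, -0.4, -0.9]
width: 0.996
```

>>> step_arm(
  moves=[
    [[0, 0, 0.05, 0, -0.13, 0, -1], [0, 0, 0.05, 0, -0.13, 0, -1], [0, 0, 0.05, 0, -0.13, 0, -1], [0, 0, 0.05, 0, 0, 0, -1], [0, 0, 0.05, 0, 0, 0, -1]],
  ],
)

```text
t: 1.1
position: [0.4428, -0.4408, 0.2157]
tool_rot: [-88.9, 0.5, -8.8]
wrist_force: [0.6, 0.1, -1.0]
width: 0.998
```

>>> step_arm(
  moves=[
    [[-0.01, 0, 0.05, 0, 0, 0, -1], [-0.01, 0, 0.05, 0, 0, 0, -1], [-0.01, 0, 0.05, 0, 0, 0, -1], [-0.01, 0, 0.05, 0, 0, 0, -1], [-0.01, 0, 0.05, 0, 0, 0, -1]],
  ],
)

```text
t: 1.6
position: [0.431, -0.1914, 0.2192]
tool_rot: [-88.7, 0.6, -8.8]
wrist_force: [1.5, 0.2, -0.4]
width: 0.999
```

```bash
python3 -c "
from h import *
nav((.4422,.0803,.10,-9.6))"
```

```text
t 1.6 pos [ 0.431  -0.1914  0.2192] rot [-88.7    0.63  -8.76] w 0.999 F [ 1.5  0.2 -0.4]
shift [-0.0289  0.1256  0.2675] turn [-0.023  0.015 -0.011]
```

>>> step_arm(
  moves=[
    [[-0.006, 0, 0.05, -0.023, 0.015, -0.011, -1], [-0.006, 0, 0.05, 0, 0, 0, -1], [-0.006, 0.0, 0.05, 0, 0, 0, -1], [-0.006, 0.0, 0.05, 0, 0, 0, -1], [-0.006, 0.03, 0.05, 0, 0, 0, -1]],
  ],
)

```text
t: 2.1
position: [0.4418, 0.0517, 0.197]
tool_rot: [-90.0, -0.4, -9.8]
wrist_force: [0.8, -0.9, 0.4]
width: 1.001
```

>>> step_arm(
  moves=[
    [[0, 0.03, 0.017, 0, 0, 0, -1], [0, 0.03, 0, 0, 0, 0, -1], [0, 0.03, 0, 0, 0, 0, -1], [0, 0, 0, 0, 0, 0, -1]],
  ],
)

```text
t: 2.5
position: [0.4432, 0.0759, 0.103]
tool_rot: [-89.9, -0.3, -9.2]
wrist_force: [0.4, 0.5, -0.4]
width: 0.999
```

```bash
python3 -c "
from h import *
nav((.4422,.0803,.014,-9.6))"
```

```text
t 2.5 pos [0.4432 0.0759 0.103 ] rot [-89.95  -0.28  -9.17] w 0.999 F [ 0.4  0.5 -0.4]
shift [-0.0021  0.089   0.0041] turn [-0.001  0.007  0.005]
```

>>> step_arm(
  moves=[
    [[-0.002, 0.03, 0.004, 0, 0.007, 0.005, -1], [0, 0.03, 0, 0, 0, 0, -1], [0, 0.027, 0, 0, 0, 0, -1], [0, 0, 0, 0, 0, 0, -1], [0, 0, 0, 0, 0, 0, 1]],
  ],
  squeeze=40,
)

```text
t: 3.0
position: [0.447, 0.0794, 0.0177]
tool_rot: [-89.9, -0.4, -9.6]
wrist_force: [-0.0, 0.1, -0.9]
width: 0.856
```

>>> step_arm(
  moves=[
    [[0, 0, 0, 0, 0, 0, 1], [0, 0, 0, 0, 0, 0, 1], [0, 0, 0, 0, 0, 0, 1], [0, 0, 0, 0, 0, 0, 1], [0, 0, 0, 0, 0, 0, 1]],
  ],
)

```text
t: 3.5
position: [0.4498, 0.079, 0.0232]
tool_rot: [-89.9, -0.9, -9.7]
wrist_force: [-0.3, 0.9, -1.7]
width: 0.45
```

Run:
```python
from h import *
from workcell import *
nav((.4422,.0803,.014,-9.6))
c=camera('side'); p=proj(c,[[.442,.08,.03]])[0].astype(int)
im=c['frame'][:,:,::-1][max(p[1]-45,0):p[1]+45,p[0]-60:p[0]+60]
cv2.imwrite('pics/g1.png',cv2.resize(im,(600,450),interpolation=cv2.INTER_CUBIC))
```

```text
t 3.5 pos [0.4498 0.079  0.0232] rot [-89.86  -0.94  -9.68] w 0.45 F [-0.3  0.9 -1.7]
shift [-0.0078  0.0091 -0.    ] turn [-0.002 -0.001  0.016]
```

View pics/g1.png

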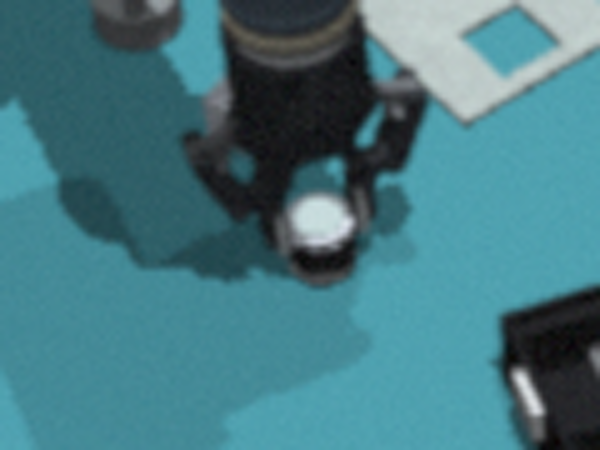

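The lens is between the fingers but held high, because the zero rows let the tool drift up. I'll open a bit, go lower and close again, compensating for the drift.

>>> step_arm(
  moves=[
    [[0, 0, 0, 0, 0, 0.016, -0.3], [0, 0, 0, 0, 0, 0, -0.3], [0, 0, 0, 0, 0, 0, -0.3]],
  ],
)

```text
t: 3.85
position: [0.4502, 0.079, 0.0233]
tool_rot: [-89.9, 0.0, -9.7]
wrist_force: [0.3, 0.1, -0.2]
width: 0.649
```

>>> step_arm(
  moves=[
    [[0, 0.008, 0, 0, 0, 0, -0.3], [0, 0.008, 0, 0, 0, 0, -0.3]],
  ],
)

```text
t: 4.05
position: [0.4511, 0.079, 0.0071]
tool_rot: [-89.8, -0.1, -9.7]
wrist_force: [-0.2, 0.0, 0.5]
width: 0.648
```

>>> step_arm(
  moves=[
    [[0, 0, 0, 0, 0, 0, -0.3], [0, 0, 0, 0, 0, 0, -0.3], [0, 0, 0, 0, 0, 0, -0.3]],
  ],
)

```text
t: 4.35
position: [0.4498, 0.0791, 0.0051]
tool_rot: [-89.9, 0.1, -9.7]
wrist_force: [-0.1, 1.0, 0.6]
width: 0.647
```

>>> step_arm(
  moves=[
    [[0, -0.003, 0, 0, 0, 0, -0.3], [0, 0, 0, 0, 0, 0, 1], [0, 0, 0, 0, 0, 0, 1], [0, 0, 0, 0, 0, 0, 1], [0, 0, 0, 0, 0, 0, 1]],
  ],
)

```text
t: 4.85
position: [0.4499, 0.0791, 0.0087]
tool_rot: [-89.9, 0.1, -9.7]
wrist_force: [-0.5, 0.9, -2.0]
width: 0.456
```

>>> step_arm(
  moves=[
    [[0, 0, 0, 0, 0, 0, 1], [0, -0.02, 0, 0, 0, 0, 1], [0, -0.03, 0, 0, 0, 0, 1], [0, -0.04, 0, 0, 0, 0, 1], [0, -0.03, 0, 0, 0, 0, 1]],
  ],
)

```text
t: 5.35
position: [0.4466, 0.0788, 0.1278]
tool_rot: [-89.9, 0.8, -9.7]
wrist_force: [0.5, -0.2, -1.6]
width: 0.456
```

Run:
```python
from h import *
from workcell import *
nav((.5456,-.1632,.125,-9.6))
a=[]
for n in('side','top'):
  c=camera(n); p=proj(c,[[.442,.08,.1]])[0].astype(int)
  im=c['frame'][:,:,::-1][max(p[1]-45,0):p[1]+45,p[0]-60:p[0]+60]
  a.append(cv2.resize(im,(400,300),interpolation=cv2.INTER_CUBIC))
cv2.imwrite('pics/g2.png',np.hstack(a))
```

```text
t 5.35 pos [0.4466 0.0788 0.1278] rot [-89.93   0.83  -9.7 ] w 0.456 F [ 0.5 -0.2 -1.6]
shift [ 0.1384  0.0005 -0.2218] turn [-0.001 -0.002 -0.015]
```

View pics/g2.png

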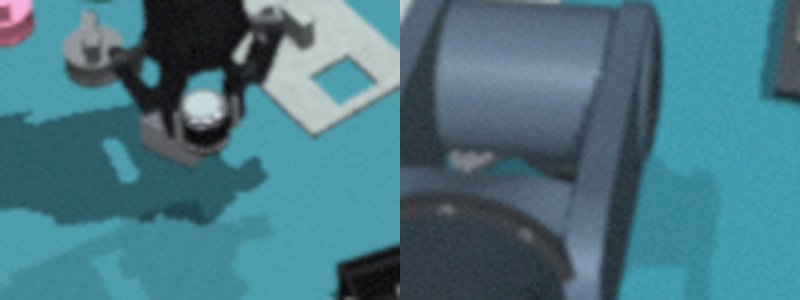

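Lens held upright between the pads. Its bottom is 8.7 mm below the TCP. Next, carry it to the nest.

>>> step_arm(
  moves=[
    [[0.028, 0, -0.044, 0, 0, -0.015, 1], [0.028, 0, -0.044, 0, 0, 0, 1], [0.028, 0, -0.044, 0, 0, 0, 1], [0.028, 0, -0.044, 0, 0, 0, 1], [0.028, 0, -0.044, 0, 0, 0, 1]],
  ],
)

```text
t: 5.95
position: [0.5425, -0.1507, 0.1239]
tool_rot: [-89.7, 0.2, -9.0]
wrist_force: [0.5, 0.4, -1.0]
width: 0.449
```

>>> step_arm(
  moves=[
    [[0, 0, 0, 0, 0, 0, 1], [0, 0, 0, 0, 0, 0, 1]],
  ],
)

```text
t: 6.15
position: [0.545, -0.1582, 0.1207]
tool_rot: [-89.8, 0.0, -9.4]
wrist_force: [-0.1, -0.6, -2.0]
width: 0.455
```

Run:
```python
from h import *
from workcell import *
nav((.5456,-.1632,.04,-9.6))
```

```text
t 6.15 pos [ 0.545  -0.1582  0.1207] rot [-8.978e+01  5.000e-02 -9.430e+00] w 0.455 F [-0.1 -0.6 -2. ]
shift [ 0.0015  0.0807 -0.0052] turn [-0.004  0.003 -0.001]
```

>>> step_arm(
  moves=[
    [[0.0015, 0.02, -0.005, 0, 0, 0, 1], [0, 0.02, 0, 0, 0, 0, 1], [0, 0.02, 0, 0, 0, 0, 1], [0, 0.016, 0, 0, 0, 0, 1], [0, 0, 0, 0, 0, 0, 1]],
  ],
)

```text
t: 6.65
position: [0.5403, -0.1569, 0.0377]
tool_rot: [-89.6, 0.6, -9.2]
wrist_force: [-0.1, -0.4, -1.2]
width: 0.459
```

Run:
```python
from h import *
from workcell import *
nav((.5456,-.1632,.0155,-9.6))
a=[]
for n in('side','top'):
  c=camera(n); p=proj(c,[[.545,-.163,.05]])[0].astype(int)
  im=c['frame'][:,:,::-1][max(p[1]-38,0):p[1]+37,p[0]-50:p[0]+50]
  a.append(cv2.resize(im,(400,300),interpolation=cv2.INTER_CUBIC))
cv2.imwrite('pics/p1.png',np.hstack(a))
```

```text
t 6.65 pos [ 0.5403 -0.1569  0.0377] rot [-89.57   0.62  -9.23] w 0.459 F [-0.1 -0.4 -1.2]
shift [ 0.0065  0.0221 -0.0056] turn [-0.007  0.006 -0.011]
```

View pics/p1.png

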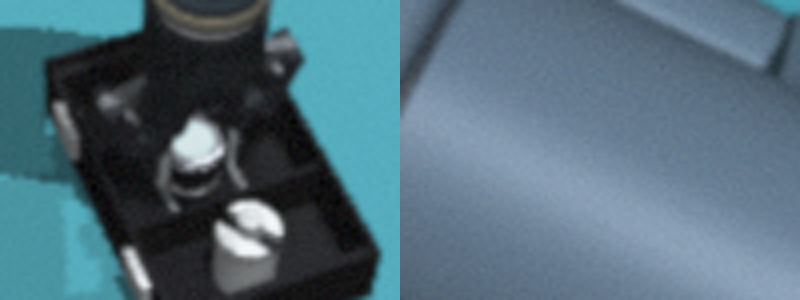

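Lens above its cavity, 6 mm short of centre. I correct that and lower in small rows.

>>> step_arm(
  moves=[
    [[0.0065, 0, -0.0055, -0.007, 0.006, -0.011, 1], [0, 0, 0, 0, 0, 0, 1]],
  ],
)

```text
t: 6.95
position: [0.5486, -0.1642, 0.041]
tool_rot: [-90.1, -0.4, -9.5]
wrist_force: [0.5, 0.7, -1.7]
width: 0.456
```

```bash
python3 -c "
from h import *
nav((.5456,-.1632,.0155,-9.6))"
```

```text
t 6.95 pos [ 0.5486 -0.1642  0.041 ] rot [-90.13  -0.42  -9.52] w 0.456 F [ 0.5  0.7 -1.7]
shift [-0.0034  0.0254  0.0006] turn [0.002 0.001 0.007]
```

>>> step_arm(
  moves=[
    [[-0.003, 0.006, 0, 0, 0, 0.006, 1], [0, 0.006, 0, 0, 0, 0, 1], [0, 0.004, 0, 0, 0, 0, 1], [0, 0, 0, 0, 0, 0, 1]],
  ],
)

```text
t: 7.35
position: [0.5467, -0.1645, 0.0257]
tool_rot: [-90.2, -0.3, -9.5]
wrist_force: [0.3, 0.3, -2.0]
width: 0.454
```

```bash
python3 -c "
from h import *
nav((.5456,-.1632,.0155,-9.6))"
```

```text
t 7.35 pos [ 0.5467 -0.1645  0.0257] rot [-90.2   -0.27  -9.54] w 0.454 F [ 0.3  0.3 -2. ]
shift [-0.0014  0.0102  0.0011] turn [0.004 0.001 0.005]
```

>>> step_arm(
  moves=[
    [[-0.0014, 0.004, 0.001, 0.004, 0, 0.005, 1], [0, 0.004, 0, 0, 0, 0, 1], [0, 0.002, 0, 0, 0, 0, 1], [0, 0, 0, 0, 0, 0, 1]],
  ],
)

```text
t: 7.75
position: [0.5458, -0.1634, 0.0146]
tool_rot: [-90.0, 0.0, -9.6]
wrist_force: [-0.4, 0.6, -1.5]
width: 0.454
```

```bash
python3 -c "
from h import *
nav((.5456,-.1632,.0150,-9.6))"
```

```text
t 7.75 pos [ 0.5458 -0.1634  0.0146] rot [-89.96   0.    -9.55] w 0.454 F [-0.4  0.6 -1.5]
shift [-0.0002 -0.0004  0.0002] turn [-0.001  0.001 -0.   ]
```

>>> step_arm(
  moves=[
    [[0, 0.001, 0, 0, 0, 0, 1], [0, 0, 0, 0, 0, 0, -0.3], [0, 0, 0, 0, 0, 0, -0.3], [0, 0, 0, 0, 0, 0, -0.3]],
  ],
)

```text
t: 8.15
position: [0.5463, -0.1637, 0.0153]
tool_rot: [-90.0, -0.1, -9.5]
wrist_force: [0.5, 0.0, 0.7]
width: 0.65
```

>>> step_arm(
  moves=[
    [[0, -0.02, 0, 0, 0, 0, -0.3], [0, -0.02, 0, 0, 0, 0, -0.3], [0, -0.04, 0, 0, 0, 0, -0.3], [0, -0.03, 0, 0, 0, 0, -0.3]],
  ],
)

```text
t: 8.55
position: [0.543, -0.1623, 0.1236]
tool_rot: [-89.8, 0.6, -9.6]
wrist_force: [0.5, -0.4, 0.1]
width: 0.648
```

```bash
python3 -c "
from h import *
nav((.4634,.183,.11,-9.6))"
```

```text
t 8.55 pos [ 0.543  -0.1623  0.1236] rot [-89.78   0.59  -9.56] w 0.648 F [ 0.5 -0.4  0.1]
shift [-0.1357  0.0163  0.3272] turn [-0.004  0.001 -0.01 ]
```

>>> step_arm(
  moves=[
    [[-0.019, 0, 0.047, 0, 0, -0.01, -0.7], [-0.019, 0, 0.047, 0, 0, 0, -0.7], [-0.019, 0, 0.047, 0, 0, 0, -0.7], [-0.019, 0, 0.047, 0, 0, 0, -0.7], [-0.019, 0, 0.047, 0, 0, 0, -0.7]],
  ],
)

```text
t: 9.05
position: [0.4977, 0.0786, 0.1292]
tool_rot: [-90.1, -1.4, -10.3]
wrist_force: [1.2, -0.4, -1.1]
width: 0.848
```

>>> step_arm(
  moves=[
    [[-0.019, 0, 0.047, 0, 0, 0, -0.7], [-0.019, 0, 0.045, 0, -0.14, 0, -0.7], [0, 0, 0, 0, -0.14, 0, -0.7], [0, 0, 0, 0, -0.14, 0, -0.7], [0, 0, 0, 0, -0.14, 0, -0.7]],
  ],
)

```text
t: 9.55
position: [0.4724, 0.1847, 0.1287]
tool_rot: [-90.7, -1.1, 23.5]
wrist_force: [-1.0, 0.3, 0.1]
width: 0.85
```

>>> step_arm(
  moves=[
    [[0, 0, 0, 0, -0.128, 0, -0.7], [0, 0, 0, 0, 0, 0, -0.7], [0, 0, 0, 0, 0, 0, -0.7]],
  ],
)

```text
t: 9.85
position: [0.4719, 0.1855, 0.1288]
tool_rot: [-90.9, -1.0, 31.1]
wrist_force: [-0.2, 0.6, 0.0]
width: 0.849
```

```bash
python3 -c "
from h import *
nav((.4634,.183,.05,29.8))"
```

```text
t 9.85 pos [0.4719 0.1855 0.1288] rot [-90.89  -1.03  31.14] w 0.849 F [-0.2  0.6  0. ]
shift [-0.01    0.0786  0.0035] turn [0.015 0.023 0.018]
```

>>> step_arm(
  moves=[
    [[-0.01, 0, 0.0035, 0.015, 0.023, 0.018, -0.7], [0, 0.025, 0, 0, 0, 0, -0.7], [0, 0.025, 0, 0, 0, 0, -0.7], [0, 0.02, 0, 0, 0, 0, -0.7], [0, 0, 0, 0, 0, 0, -0.7]],
  ],
)

```text
t: 10.35
position: [0.4604, 0.1822, 0.0579]
tool_rot: [-89.9, 0.1, 28.9]
wrist_force: [-0.6, -0.4, -1.4]
width: 0.848
```

```bash
python3 -c "
from h import *
nav((.4634,.183,.009,29.8))"
```

```text
t 10.35 pos [0.4604 0.1822 0.0579] rot [-8.991e+01  5.000e-02  2.894e+01] w 0.848 F [-0.6 -0.4 -1.4]
shift [ 0.0031  0.0489 -0.0008] turn [-0.002 -0.015 -0.001]
```

>>> step_arm(
  moves=[
    [[0.003, 0.015, -0.001, 0, -0.015, 0, -0.7], [0, 0.015, 0, 0, 0, 0, -0.7], [0, 0.012, 0, 0, 0, 0, -0.7], [0, 0.007, 0, 0, 0, 0, -0.7], [0, 0, 0, 0, 0, 0, -0.7]],
  ],
)

```text
t: 10.85
position: [0.4642, 0.1822, 0.0099]
tool_rot: [-89.9, 0.0, 29.4]
wrist_force: [0.0, 0.7, 0.9]
width: 0.857
```

>>> step_arm(
  moves=[
    [[0, 0, 0, 0, 0, 0, 1], [0, 0, 0, 0, 0, 0, 1], [0, 0, 0, 0, 0, 0, 1], [0, 0, 0, 0, 0, 0, 1], [0, 0, 0, 0, 0, 0, 1]],
  ],
)

```text
t: 11.35
position: [0.4651, 0.1824, 0.0119]
tool_rot: [-90.0, -0.2, 29.4]
wrist_force: [-0.6, 0.4, -2.2]
width: 0.387
```

>>> step_arm(
  moves=[
    [[0, 0, 0, 0, 0, 0, 1], [0, 0, 0, 0, 0, 0, 1]],
  ],
)

```text
t: 11.55
position: [0.4649, 0.1824, 0.0119]
tool_rot: [-90.0, -0.1, 29.4]
wrist_force: [-0.8, 0.3, -1.0]
width: 0.384
```

```bash
python3 -c "
from h import *
nav((.4634,.183,.009,29.8))"
```

```text
t 11.55 pos [0.4649 0.1824 0.0119] rot [-89.95  -0.15  29.36] w 0.384 F [-0.8  0.3 -1. ]
shift [-0.001   0.0029  0.0013] turn [-0.001 -0.008  0.003]
```

>>> step_arm(
  moves=[
    [[0, -0.02, 0, 0, 0, 0, 1], [0, -0.03, 0, 0, 0, 0, 1], [0, -0.04, 0, 0, 0, 0, 1], [0, -0.03, 0, 0, 0, 0, 1], [0, 0, 0, 0, 0.14, 0, 1]],
  ],
)

```text
t: 12.05
position: [0.4632, 0.1818, 0.1341]
tool_rot: [-89.9, 0.2, 21.1]
wrist_force: [0.5, 0.1, -1.8]
width: 0.393
```

>>> step_arm(
  moves=[
    [[0, 0, 0, 0, 0.14, 0, 1], [0, 0, 0, 0, 0.14, 0, 1], [0, 0, 0, 0, 0.14, 0, 1], [0, 0, 0, 0, 0.12, 0, 1], [0, 0, 0, 0, 0, 0, 1]],
  ],
)

```text
t: 12.55
position: [0.4622, 0.1818, 0.1358]
tool_rot: [-90.0, 0.2, -11.1]
wrist_force: [0.5, -0.3, -2.4]
width: 0.393
```

```bash
python3 -c "
from h import *
nav((.5562,-.0996,.13,-9.6))"
```

```text
t 12.55 pos [0.4622 0.1818 0.1358] rot [-89.96   0.18 -11.14] w 0.393 F [ 0.5 -0.3 -2.4]
shift [ 0.1466  0.0052 -0.2579] turn [-0.001 -0.027 -0.003]
```

>>> step_arm(
  moves=[
    [[0.025, 0, -0.042, 0, -0.027, 0, 1], [0.024, 0, -0.043, 0, 0, 0, 1], [0.024, 0, -0.043, 0, 0, 0, 1], [0.024, 0, -0.043, 0, 0, 0, 1], [0.024, 0, -0.043, 0, 0, 0, 1]],
  ],
)

```text
t: 13.05
position: [0.5452, -0.0482, 0.1338]
tool_rot: [-89.8, 0.5, -7.8]
wrist_force: [-0.3, 1.4, -1.6]
width: 0.39
```

>>> step_arm(
  moves=[
    [[0.024, 0, -0.043, 0, 0, 0, 1], [0, 0, 0, 0, 0, 0, 1], [0, 0, 0, 0, 0, 0, 1], [0, 0, 0, 0, 0, 0, 1]],
  ],
)

```text
t: 13.45
position: [0.5658, -0.1029, 0.1326]
tool_rot: [-90.0, 0.3, -7.8]
wrist_force: [-0.9, 0.0, -1.7]
width: 0.386
```

```bash
python3 -c "
from h import *
nav((.5562,-.0996,.06,-9.6))"
```

```text
t 13.45 pos [ 0.5658 -0.1029  0.1326] rot [-89.96   0.26  -7.82] w 0.386 F [-0.9  0.  -1.7]
shift [-0.0096  0.0726  0.002 ] turn [-0.001  0.031 -0.005]
```

>>> step_arm(
  moves=[
    [[-0.009, 0.01, 0.002, 0, 0.031, -0.005, 1], [0, 0.02, 0, 0, 0, 0, 1], [0, 0.02, 0, 0, 0, 0, 1], [0, 0.02, 0, 0, 0, 0, 1], [0, 0, 0, 0, 0, 0, 1]],
  ],
)

```text
t: 13.95
position: [0.5538, -0.0915, 0.0615]
tool_rot: [-89.9, 0.1, -8.9]
wrist_force: [-0.8, 0.3, -2.0]
width: 0.392
```

```bash
python3 -c "
from h import *
nav((.5562,-.0996,.019,-9.6))"
```

```text
t 13.95 pos [ 0.5538 -0.0915  0.0615] rot [-89.89   0.14  -8.85] w 0.392 F [-0.8  0.3 -2. ]
shift [ 0.0037  0.0425 -0.0077] turn [-0.002  0.013 -0.002]
```

>>> step_arm(
  moves=[
    [[0.004, 0, -0.0075, 0, 0.013, 0, 1], [0, 0.006, 0, 0, 0, 0, 1], [0, 0.006, 0, 0, 0, 0, 1], [0, 0.006, 0, 0, 0, 0, 1], [0, 0, 0, 0, 0, 0, 1]],
  ],
)

```text
t: 14.45
position: [0.558, -0.0982, 0.0451]
tool_rot: [-89.9, -0.1, -9.4]
wrist_force: [-0.3, -0.6, -1.3]
width: 0.391
```

```bash
python3 -c "
from h import *
nav((.5562,-.0996,.019,-9.6))"
```

```text
t 14.45 pos [ 0.558  -0.0982  0.0451] rot [-8.993e+01 -7.000e-02 -9.380e+00] w 0.391 F [-0.3 -0.6 -1.3]
shift [-0.0016  0.0261 -0.0017] turn [-0.001  0.004  0.001]
```

>>> step_arm(
  moves=[
    [[-0.0016, 0.004, -0.0015, 0, 0.004, 0, 1], [0, 0.005, 0, 0, 0, 0, 1], [0, 0.003, 0, 0, 0, 0, 1], [0, 0, 0, 0, 0, 0, 1]],
  ],
)

```text
t: 14.85
position: [0.5563, -0.0999, 0.0324]
tool_rot: [-89.9, -0.1, -9.7]
wrist_force: [0.1, 1.0, -2.5]
width: 0.391
```

```bash
python3 -c "
from h import *
nav((.5562,-.0996,.019,-9.6))"
```

```text
t 14.85 pos [ 0.5563 -0.0999  0.0324] rot [-89.94  -0.11  -9.65] w 0.391 F [ 0.1  1.  -2.5]
shift [-0.0001  0.0134  0.0002] turn [-0.001 -0.001  0.002]
```

>>> step_arm(
  moves=[
    [[0, 0.005, 0, 0, 0, 0, 1], [0, 0.005, 0, 0, 0, 0, 1], [0, 0.004, 0, 0, 0, 0, 1], [0, 0, 0, 0, 0, 0, 1]],
  ],
)

```text
t: 15.25
position: [0.5568, -0.1001, 0.0173]
tool_rot: [-89.9, -0.2, -9.7]
wrist_force: [-0.2, 1.0, -1.7]
width: 0.391
```

```bash
python3 -c "
from h import *
nav((.5562,-.0996,.018,-9.6))"
```

```text
t 15.25 pos [ 0.5568 -0.1001  0.0173] rot [-89.95  -0.16  -9.66] w 0.391 F [-0.2  1.  -1.7]
shift [-0.0006 -0.0007  0.0004] turn [-0.001 -0.001  0.003]
```

>>> step_arm(
  moves=[
    [[0, 0, 0, 0, 0, 0, -0.3], [0, 0, 0, 0, 0, 0, -0.3], [0, 0, 0, 0, 0, 0, -0.3], [0, -0.02, 0, 0, 0, 0, -0.3], [0, -0.03, 0, 0, 0, 0, -0.3]],
  ],
)

```text
t: 15.75
position: [0.5545, -0.0993, 0.0656]
tool_rot: [-89.9, 0.2, -9.7]
wrist_force: [-0.2, -1.1, 0.2]
width: 0.649
```

>>> step_arm(
  moves=[
    [[0, -0.04, 0, 0, 0, 0, -0.3], [0, -0.04, 0.02, 0, 0, 0, -0.3], [0, -0.01, 0.045, 0, 0, 0, -0.3], [0, 0, 0.045, 0, 0, 0, -0.3], [0, 0, 0.045, 0, 0, 0, -0.3]],
  ],
)

```text
t: 16.25
position: [0.5859, 0.0505, 0.166]
tool_rot: [-89.9, -0.6, -10.3]
wrist_force: [1.0, -0.2, 0.1]
width: 0.651
```

>>> step_arm(
  moves=[
    [[0, 0, 0.045, 0, -0.1, 0, -0.3], [0, 0, 0.045, 0, -0.1, 0, -0.3], [0, 0, 0.045, 0, -0.1, 0, -0.3], [0, 0, 0.04, 0, 0, 0, -0.3], [0, 0, 0, 0, 0, 0, -0.3]],
  ],
)

```text
t: 16.75
position: [0.592, 0.2369, 0.1691]
tool_rot: [-90.0, -1.0, 7.9]
wrist_force: [-0.4, -0.1, -0.8]
width: 0.648
```

Run:
```python
from h import *
from workcell import *
nav((.6192,.2393,.08,7.5))
a=[]
for n in('side','top'):
  c=camera(n); pickle.dump(c,open(n+'1.pkl','wb'))
  im=cv2.resize(c['frame'][:,:,::-1],None,fx=4,fy=4,interpolation=cv2.INTER_CUBIC)
  for nm,p in(('lens',(.5456,-.1632,0)),('sink',(.5564,-.0983,-.1676))):
    cs,_=cv2.findContours(sil(c,nm,p,.006),0,1); cv2.drawContours(im,cs,-1,(0,255,255),1)
  p=proj(c,[[.545,-.163,.05]])[0].astype(int)*4
  a.append(cv2.resize(im[p[1]-152:p[1]+148,p[0]-200:p[0]+200],(400,300)))
cv2.imwrite('pics/p2.png',np.hstack(a))
```

```text
t 16.75 pos [0.592  0.2369 0.1691] rot [-90.04  -1.02   7.89] w 0.648 F [-0.4 -0.1 -0.8]
shift [ 0.0257  0.0895 -0.0013] turn [0.001 0.007 0.018]
```

View pics/p2.png

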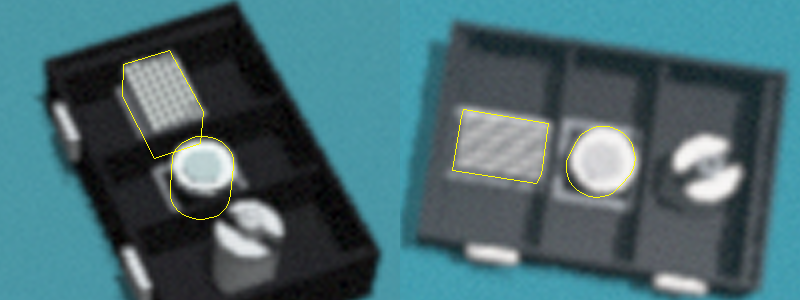

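Both stand in their cavities, on the predicted outlines, in both views. Now the divider.

>>> step_arm(
  moves=[
    [[0.026, 0, -0.001, 0, 0.007, 0.018, -0.3], [0, 0.03, 0, 0, 0, 0, -0.3], [0, 0.03, 0, 0, 0, 0, -0.3], [0, 0.02, 0, 0, 0, 0, -0.3], [0, 0, 0, 0, 0, 0, -0.3]],
  ],
)

```text
t: 17.35
position: [0.6219, 0.2257, 0.0889]
tool_rot: [-90.3, -0.1, 6.8]
wrist_force: [-0.5, -0.6, -0.8]
width: 0.652
```

```bash
python3 -c "
from h import *
nav((.6192,.2393,.012,7.5))"
```

```text
t 17.35 pos [0.6219 0.2257 0.0889] rot [-9.033e+01 -8.000e-02  6.770e+00] w 0.652 F [-0.5 -0.6 -0.8]
shift [-0.0012  0.0768  0.0142] turn [ 0.006 -0.013  0.001]
```

>>> step_arm(
  moves=[
    [[-0.001, 0, 0.014, 0.006, -0.013, 0, -0.3], [0, 0.015, 0, 0, 0, 0, -0.3], [0, 0.015, 0, 0, 0, 0, -0.3], [0, 0.01, 0, 0, 0, 0, -0.3], [0, 0, 0, 0, 0, 0, -0.3]],
  ],
)

```text
t: 17.85
position: [0.6218, 0.238, 0.0492]
tool_rot: [-90.0, -0.4, 7.4]
wrist_force: [-0.3, -0.1, -0.1]
width: 0.65
```

```bash
python3 -c "
from h import *
nav((.6192,.2393,.012,7.5))"
```

```text
t 17.85 pos [0.6218 0.238  0.0492] rot [-89.96  -0.36   7.36] w 0.65 F [-0.3 -0.1 -0.1]
shift [-0.0027  0.0372  0.0016] turn [-0.001 -0.002  0.006]
```

>>> step_arm(
  moves=[
    [[-0.0025, 0.01, 0.0015, 0, 0, 0.006, -0.3], [0, 0.012, 0, 0, 0, 0, -0.3], [0, 0.01, 0, 0, 0, 0, -0.3], [0, 0.004, 0, 0, 0, 0, -0.3], [0, 0, 0, 0, 0, 0, -0.3]],
  ],
)

```text
t: 18.35
position: [0.619, 0.2396, 0.0098]
tool_rot: [-90.0, 0.0, 7.4]
wrist_force: [-0.5, -0.4, 0.2]
width: 0.648
```

>>> step_arm(
  moves=[
    [[0, 0, 0, 0, 0, 0, 1], [0, 0, 0, 0, 0, 0, 1], [0, 0, 0, 0, 0, 0, 1], [0, 0, 0, 0, 0, 0, 1], [0, 0, 0, 0, 0, 0, 1]],
  ],
  squeeze=70,
)

```text
t: 18.85
position: [0.6198, 0.2397, 0.0108]
tool_rot: [-90.0, -0.1, 7.4]
wrist_force: [0.4, 0.7, -1.9]
width: 0.151
```

>>> step_arm(
  moves=[
    [[0, 0, 0, 0, 0, 0, 1], [0, 0, 0, 0, 0, 0, 1], [0, 0, 0, 0, 0, 0, 1]],
  ],
)

```text
t: 19.15
position: [0.6193, 0.2396, 0.0104]
tool_rot: [-90.0, -0.0, 7.4]
wrist_force: [0.2, 0.1, -1.1]
width: 0.154
```

```bash
python3 -c "
from h import *
nav((.6192,.2393,.012,7.5))"
```

```text
t 19.15 pos [0.6193 0.2396 0.0104] rot [-8.997e+01 -4.000e-02  7.390e+00] w 0.154 F [ 0.2  0.1 -1.1]
shift [-0.0001 -0.0016 -0.0003] turn [-0.001 -0.002  0.001]
```

>>> step_arm(
  moves=[
    [[0, -0.01, 0, 0, 0, 0, 1], [0, -0.02, 0, 0, 0, 0, 1], [0, -0.03, 0, 0, 0, 0, 1], [0, -0.03, 0, 0, 0, 0, 1], [0, -0.03, 0, 0, 0, 0, 1]],
  ],
)

```text
t: 19.65
position: [0.6151, 0.2385, 0.1302]
tool_rot: [-90.0, 0.7, 7.4]
wrist_force: [0.3, -0.3, -1.1]
width: 0.149
```

>>> step_arm(
  moves=[
    [[0, -0.01, 0, 0, 0, 0, 1], [0, 0, 0, 0, 0.1, 0, 1], [0, 0, 0, 0, 0.1, 0, 1], [0, 0, 0, 0, 0.097, 0, 1], [0, 0, 0, 0, 0, 0, 1]],
  ],
)

```text
t: 20.15
position: [0.6175, 0.2392, 0.1473]
tool_rot: [-90.0, 0.1, -10.2]
wrist_force: [0.9, 0.9, -1.7]
width: 0.149
```

```bash
python3 -c "
from h import *
from workcell import *
nav((.5467,-.1573,.13,-9.6))
s=observe(); z=s['position'][2]-.0104; a=np.radians(s['tool_rot'][2]); x,y=s['position'][:2]+.005*np.array([np.sin(a),-np.cos(a)])
c=camera('side');print('exp',x,y,a,fit(c,'divider',(x,y,a),z))
"
```

```text
t 20.15 pos [0.6175 0.2392 0.1473] rot [-90.     0.09 -10.25] w 0.149 F [ 0.9  0.9 -1.7]
shift [ 0.0009  0.0173 -0.4028] turn [ 0.    -0.011 -0.002]
exp 0.6166373543253048 0.23427002552459403 -0.17887171152866513 (array([ 0.6154258 ,  0.2332738 , -0.18065618]), np.float64(0.8132708312443597))
```

>>> step_arm(
  moves=[
    [[0, 0, -0.03, 0, -0.011, 0, 1], [0, 0, -0.045, 0, 0, 0, 1], [0, 0, -0.045, 0, 0, 0, 1], [0, 0, -0.045, 0, 0, 0, 1], [0, 0, -0.045, 0, 0, 0, 1]],
  ],
)

```text
t: 20.7
position: [0.5831, 0.0327, 0.1449]
tool_rot: [-89.9, 0.1, -8.2]
wrist_force: [1.1, -0.2, -2.4]
width: 0.155
```

>>> step_arm(
  moves=[
    [[0, 0, -0.045, 0, 0, 0, 1], [0, 0, -0.045, 0, 0, 0, 1], [0, 0, -0.045, 0, 0, 0, 1], [0, 0, -0.03, 0, 0, 0, 1], [0, 0, -0.015, 0, 0, 0, 1]],
  ],
)

```text
t: 21.2
position: [0.5552, -0.1566, 0.1432]
tool_rot: [-89.9, 0.1, -7.7]
wrist_force: [0.2, -0.2, -2.1]
width: 0.148
```

>>> step_arm(
  moves=[
    [[0, 0, 0, 0, 0, 0, 1], [0, 0, 0, 0, 0, 0, 1]],
  ],
)

```text
t: 21.4
position: [0.5546, -0.1591, 0.1427]
tool_rot: [-89.9, 0.2, -7.8]
wrist_force: [0.8, 0.7, -1.9]
width: 0.151
```

```bash
python3 -c "
from h import *
nav((.5467,-.1573,.10,-9.6))
"
```

```text
t 21.4 pos [ 0.5546 -0.1591  0.1427] rot [-89.92   0.17  -7.84] w 0.151 F [ 0.8  0.7 -1.9]
shift [-0.0079  0.0427  0.0006] turn [-0.001  0.031 -0.003]
```

>>> step_arm(
  moves=[
    [[-0.008, 0, 0, 0, 0.031, 0, 1], [0, 0.012, 0, 0, 0, 0, 1], [0, 0.012, 0, 0, 0, 0, 1], [0, 0.01, 0, 0, 0, 0, 1], [0, 0, 0, 0, 0, 0, 1]],
  ],
)

```text
t: 21.9
position: [0.5452, -0.1523, 0.1051]
tool_rot: [-89.8, 0.3, -9.3]
wrist_force: [-0.4, -0.3, -3.0]
width: 0.152
```

>>> step_arm(
  moves=[
    [[0, 0, 0, 0, 0, 0, 1]],
  ],
)

```text
t: 22.0
position: [0.5451, -0.1518, 0.1044]
tool_rot: [-89.8, 0.4, -9.3]
wrist_force: [0.4, 0.3, -2.4]
width: 0.15
```

```bash
python3 -c "
from h import *
nav((.5467,-.1573,.072,-9.6))
"
```

```text
t 22.0 pos [ 0.5451 -0.1518  0.1044] rot [-89.79   0.4   -9.31] w 0.15 F [ 0.4  0.3 -2.4]
shift [ 0.0026  0.0323 -0.0053] turn [-0.004  0.005 -0.007]
```

>>> step_arm(
  moves=[
    [[0.0026, 0, -0.005, -0.004, 0.005, -0.007, 1], [0, 0.008, 0, 0, 0, 0, 1], [0, 0.008, 0, 0, 0, 0, 1], [0, 0.006, 0, 0, 0, 0, 1], [0, 0, 0, 0, 0, 0, 1]],
  ],
)

```text
t: 22.5
position: [0.548, -0.1582, 0.081]
tool_rot: [-90.1, -0.1, -9.6]
wrist_force: [-0.3, 0.6, -1.7]
width: 0.153
```

Run:
```python
from h import *
from workcell import *
nav((.5467,-.1573,.072,-9.6))
s=observe(); z=s['position'][2]-.0104; a=np.radians(s['tool_rot'][2]); x,y=s['position'][:2]+.005*np.array([np.sin(a),-np.cos(a)])
b=[]
for n in('side','top'):
  c=camera(n); pickle.dump(c,open(n+'2.pkl','wb'))
  im=cv2.resize(c['frame'][:,:,::-1],None,fx=4,fy=4,interpolation=cv2.INTER_CUBIC)
  for P,col,pp in((box(128,204,5,5),(0,255,255),(x,y,a,z)),(box(47,47,5,5,0,-65),(0,255,255),(x,y,a,z)),(box(142,218,55,55),(0,0,255),(.5459,-.1622,-.1676,0))):
    q=proj(c,place(P,*pp)); cv2.polylines(im,[cv2.convexHull(np.round((q+.5)*4-.5).astype(np.int32))],True,col,1)
  p=proj(c,[[.545,-.163,.06]])[0].astype(int)*4
  b.append(cv2.resize(im[p[1]-195:p[1]+195,p[0]-260:p[0]+260],(600,450)) if n=='side' else None)
cv2.imwrite('pics/d1.png',b[0])
```

```text
t 22.5 pos [ 0.548  -0.1582  0.081 ] rot [-90.08  -0.15  -9.62] w 0.153 F [-0.3  0.6 -1.7]
shift [-0.0015  0.009   0.0007] turn [ 0.001 -0.     0.003]
```

View pics/d1.png

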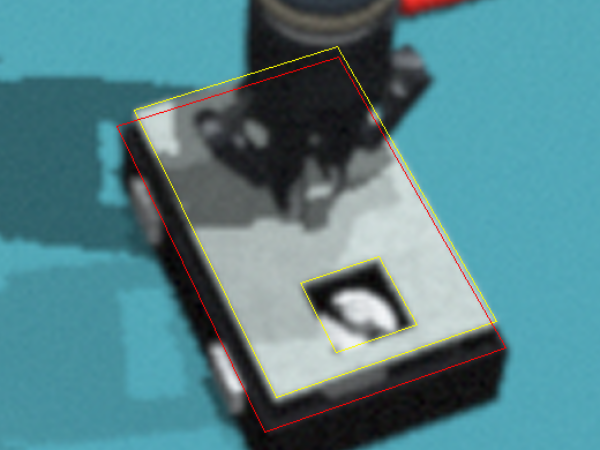

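The divider and case outlines match the model, and the hole is over the collar. Lower it.

>>> step_arm(
  moves=[
    [[-0.0015, 0.003, 0.0007, 0, 0, 0.003, 1], [0, 0.005, 0, 0, 0, 0, 1], [0, 0.004, 0, 0, 0, 0, 1], [0, 0, 0, 0, 0, 0, 1]],
  ],
)

```text
t: 23.0
position: [0.5475, -0.1575, 0.0694]
tool_rot: [-90.1, -0.1, -9.6]
wrist_force: [0.0, -0.2, -1.3]
width: 0.153
```

```bash
python3 -c "
from h import *
nav((.5467,-.1573,.0570,-9.6))
"
```

```text
t 23.0 pos [ 0.5475 -0.1575  0.0694] rot [-90.12  -0.12  -9.62] w 0.153 F [ 0.  -0.2 -1.3]
shift [-0.0008  0.0124  0.0001] turn [ 0.002 -0.     0.002]
```

>>> step_arm(
  moves=[
    [[-0.0008, 0.003, 0, 0, 0, 0, 1], [0, 0.003, 0, 0, 0, 0, 1], [0, 0.003, 0, 0, 0, 0, 1], [0, 0.002, 0, 0, 0, 0, 1]],
  ],
)

```text
t: 23.4
position: [0.5469, -0.1575, 0.0577]
tool_rot: [-90.1, -0.2, -9.6]
wrist_force: [-0.1, -0.4, -2.8]
width: 0.152
```

>>> step_arm(
  moves=[
    [[0, 0.001, 0, 0, 0, 0, 1], [0, 0.001, 0, 0, 0, 0, 1]],
  ],
)

```text
t: 23.6
position: [0.5469, -0.1576, 0.0563]
tool_rot: [-90.1, -0.1, -9.6]
wrist_force: [-2.4, 0.5, 14.0]
width: 0.151
```

```bash
python3 -c "
from h import *
nav((.5467,-.1573,.0570,-9.6))
"
```

```text
t 23.6 pos [ 0.5469 -0.1576  0.0563] rot [-90.13  -0.13  -9.61] w 0.151 F [-2.4  0.5 14. ]
shift [-0.0002 -0.0007  0.0002] turn [ 0.002 -0.     0.002]
```

Seated at the predicted height, with contact at 0.0563. Release and back off, then measure the knob and slot directions.

>>> step_arm(
  moves=[
    [[0, -0.0005, 0, 0, 0, 0, -0.3], [0, 0, 0, 0, 0, 0, -0.3], [0, 0, 0, 0, 0, 0, -0.3], [0, 0, 0, 0, 0, 0, -0.3], [0, -0.02, 0, 0, 0, 0, -0.3]],
  ],
)

```text
t: 24.1
position: [0.5462, -0.1573, 0.076]
tool_rot: [-90.1, -0.0, -9.6]
wrist_force: [-0.5, 0.1, -0.8]
width: 0.654
```

>>> step_arm(
  moves=[
    [[0, -0.04, 0, 0, 0, 0, -0.3], [0, -0.04, 0, 0, 0, 0, -0.3], [-0.02, -0.01, 0.045, 0, 0, 0, -0.3], [-0.02, 0, 0.045, 0, 0, 0, -0.3], [-0.02, 0, 0.045, 0, 0, 0, -0.3]],
  ],
)

```text
t: 24.6
position: [0.5157, -0.0189, 0.1713]
tool_rot: [-90.2, -0.8, -10.3]
wrist_force: [0.2, 0.2, -0.5]
width: 0.65
```

>>> step_arm(
  moves=[
    [[-0.02, 0, 0.045, 0, 0, 0, -0.3], [-0.02, 0, 0.045, 0, 0, 0, -0.3], [-0.02, 0, 0.045, 0, 0, 0, -0.3], [0, 0, 0, 0, 0, 0, -0.3], [0, 0, 0, 0, 0, 0, -0.3]],
  ],
)

```text
t: 25.1
position: [0.4768, 0.1338, 0.171]
tool_rot: [-90.2, -0.9, -9.8]
wrist_force: [1.0, 0.0, -0.0]
width: 0.648
```

Run:
```python
from h import *
from workcell import *
nav((.4406,.3127,.15,-15))
T=camera('top');Sd=camera('side');pickle.dump((T,Sd),open('k.pkl','wb'))
# divider seated check
for n,c in(('top',T),('side',Sd)):
  im=cv2.resize(c['frame'][:,:,::-1],None,fx=8,fy=8,interpolation=cv2.INTER_CUBIC)
  x0,y0=(proj(c,[[.5355,-.227,.057]])[0]).astype(int)-18
  g=im[y0*8:(y0+36)*8,x0*8:(x0+36)*8]
  if n=='top': A=g
  else: B=g
c=pickle.load(open('top0.pkl','rb'))
im=cv2.resize(c['frame'][:,:,::-1],None,fx=8,fy=8,interpolation=cv2.INTER_CUBIC)
for a,col in((-10,(0,0,255)),(-18,(0,255,255))):
  q=proj(c,place(box(14,46,49,49),.4406,.3127,np.radians(a))); cv2.polylines(im,[cv2.convexHull(np.round((q+.5)*8-.5).astype(np.int32))],True,col,1)
p=(228/1.4286,357/1.4286); K=im[int(p[1]*8)-150:int(p[1]*8)+150,int(p[0]*8)-150:int(p[0]*8)+150]
r=[cv2.resize(i,(260,260)) for i in(A,B,K)]
cv2.imwrite('pics/k1.png',np.hstack(r))
```

```text
t 25.1 pos [0.4768 0.1338 0.171 ] rot [-90.16  -0.91  -9.83] w 0.648 F [ 1.  0. -0.]
shift [-0.0666  0.0194  0.1701] turn [0.002 0.09  0.016]
```

View pics/k1.png

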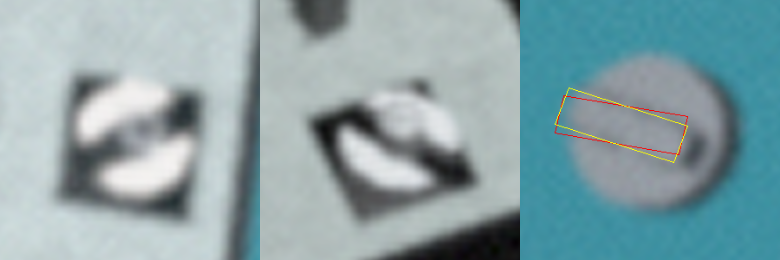

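Top view: the slot runs from about (75,150) to (195,120), and the divider is seated with the collar in its hole. Knob bar at about -17°. Next I compute the slot yaw numerically.

Run:
```python
from h import *
T,Sd=pickle.load(open('k.pkl','rb')); T0=pickle.load(open('top0.pkl','rb'));S1=pickle.load(open('side1.pkl','rb'))
from scipy.ndimage import map_coordinates as mc
for c in(T,Sd,T0,S1):
    g=c['frame'].mean(2)
    X,Y=np.meshgrid(np.arange(-18.5,18.6,.5),np.arange(-18.5,18.6,.5)); r=np.hypot(X,Y); k=(r<18.5)&(r>10)
    best=[]
    for dx in np.arange(-3,3.1,1):
      for dy in np.arange(-3,3.1,1):
        q=proj(c,np.stack([.5355+(X[k]+dx)/1e3,-.227+(Y[k]+dy)/1e3,np.full(k.sum(),.057)],1))
        v=mc(g,[q[:,1],q[:,0]],order=1)
        for a in range(-10,50,2):
            p=X[k]*np.cos(np.radians(a))+Y[k]*np.sin(np.radians(a))
            m=abs(p)<6.5; best.append((np.corrcoef(m,v)[0,1],dx,dy,a))
    print(sorted(best)[:4])
c=T0; g=c['frame'].mean(2); hs=[]
# knob: edge energy along bar top edges
gx=cv2.Sobel(g,cv2.CV_64F,1,0);gy=cv2.Sobel(g,cv2.CV_64F,0,1);m=np.hypot(gx,gy)
for a in range(-40,11,2):
  for dx in range(-3,4):
   for dy in range(-4,5):
    P=np.array([[s*7,t,49] for s in(-1,1) for t in np.arange(-22,23,2)])/1e3
    q=proj(c,place(P,.4406+dx/1e3,.3127+dy/1e3,np.radians(a))); hs.append((mc(m,[q[:,1],q[:,0]],order=1).mean(),a,dx,dy))
print(sorted(hs)[-5:])
# disc of knob by circle fit to disc only
M['knob']=[cyl(56,0,25)]; print(fit(T0,'knob',(.4406,.3127,0)))
nav((.4406,.3127,.15,-16))
```

```text
[(np.float64(-0.9075702079329616), np.float64(0.0), np.float64(0.0), 24), (np.float64(-0.9068200712273374), np.float64(0.0), np.float64(1.0), 24), (np.float64(-0.9039052703488603), np.float64(0.0), np.float64(1.0), 26), (np.float64(-0.9038271352751005), np.float64(0.0), np.float64(0.0), 26)]
[(np.float64(-0.9048596186561076), np.float64(0.0), np.float64(0.0), 24), (np.float64(-0.9043093449525156), np.float64(0.0), np.float64(0.0), 26), (np.float64(-0.9040883711188653), np.float64(1.0), np.float64(-2.0), 24), (np.float64(-0.9034639904758033), np.float64(1.0), np.float64(-1.0), 24)]
[(np.float64(-0.900656167595278), np.float64(0.0), np.float64(0.0), 24), (np.float64(-0.8989697727884479), np.float64(0.0), np.float64(1.0), 24), (np.float64(-0.8965587269639221), np.float64(0.0), np.float64(0.0), 22), (np.float64(-0.8963740996579611), np.float64(0.0), np.float64(0.0), 26)]
[(np.float64(-0.9051999719512144), np.float64(1.0), np.float64(-2.0), 24), (np.float64(-0.9031783824935883), np.float64(1.0), np.float64(-1.0), 24), (np.float64(-0.9031599924672731), np.float64(1.0), np.float64(-2.0), 26), (np.float64(-0.9015923094879718), np.float64(0.0), np.float64(-1.0), 24)]
[(np.float64(57.964804964258235), -6, -1, -4), (np.float64(58.11064693300555), -24, -3, -2), (np.float64(58.12829592721758), -8, -1, -3), (np.float64(58.221815211818296), -8, -1, -4), (np.float64(58.463516867706986), -8, -2, -4)]
(array([0.44061398, 0.31267743, 0.16017176]), np.float64(0.9610655737704918))
t 25.2 pos [0.477  0.1325 0.1708] rot [-90.16  -0.86 -10.01] w 0.649 F [ 0.2 -0.4 -0.4]
shift [-0.0675  0.0193  0.1712] turn [0.002 0.105 0.015]
```

The slot yaw is 24.5° and the spindle is at (0.5355, -0.2270) in all four views. Go for the knob.

>>> step_arm(
  moves=[
    [[-0.017, 0, 0.043, 0, 0.1, 0.015, -0.3], [-0.017, 0, 0.043, 0, 0, 0, -0.3], [-0.017, 0, 0.043, 0, 0, 0, -0.3], [-0.015, 0, 0.03, 0, 0, 0, -0.3], [0, 0, 0.01, 0, 0, 0, -0.3]],
  ],
)

```text
t: 25.7
position: [0.4641, 0.308, 0.1699]
tool_rot: [-90.1, -0.2, -17.2]
wrist_force: [-0.0, -0.7, -0.5]
width: 0.65
```

>>> step_arm(
  moves=[
    [[0, 0, 0, 0, 0, 0, -0.3], [0, 0, 0, 0, 0, 0, -0.3]],
  ],
)

```text
t: 25.9
position: [0.4665, 0.3062, 0.1695]
tool_rot: [-90.1, -0.3, -17.3]
wrist_force: [0.2, -0.1, -0.6]
width: 0.65
```

```bash
python3 -c "
from h import *
nav((.4406,.3127,.08,-16))
"
```

```text
t 25.9 pos [0.4665 0.3062 0.1695] rot [-90.14  -0.29 -17.32] w 0.65 F [ 0.2 -0.1 -0.6]
shift [-0.0271  0.0894 -0.0013] turn [ 0.002 -0.023  0.005]
```

>>> step_arm(
  moves=[
    [[-0.026, 0, -0.001, 0, -0.02, 0.005, -0.3], [0, 0.025, 0, 0, 0, 0, -0.3], [0, 0.03, 0, 0, 0, 0, -0.3], [0, 0.02, 0, 0, 0, 0, -0.3], [0, 0, 0, 0, 0, 0, -0.3]],
  ],
)

```text
t: 26.4
position: [0.4459, 0.3034, 0.0939]
tool_rot: [-90.2, -0.2, -16.9]
wrist_force: [-0.3, 0.4, 0.2]
width: 0.652
```

```bash
python3 -c "
from h import *
nav((.4406,.3127,.028,-16))
"
```

```text
t 26.4 pos [0.4459 0.3034 0.0939] rot [-90.16  -0.17 -16.92] w 0.652 F [-0.3  0.4  0.2]
shift [-0.0079  0.0658  0.0076] turn [ 0.003 -0.016  0.003]
```

>>> step_arm(
  moves=[
    [[-0.008, 0, 0.0075, 0, -0.016, 0.003, -0.3], [0, 0.01, 0, 0, 0, 0, -0.3], [0, 0.015, 0, 0, 0, 0, -0.3], [0, 0.01, 0, 0, 0, 0, -0.3], [0, 0, 0, 0, 0, 0, -0.3]],
  ],
)

```text
t: 26.9
position: [0.4438, 0.3118, 0.0606]
tool_rot: [-89.9, -0.3, -16.2]
wrist_force: [-0.6, -0.3, -0.2]
width: 0.647
```

```bash
python3 -c "
from h import *
nav((.4406,.3127,.028,-16))
"
```

```text
t 26.9 pos [0.4438 0.3118 0.0606] rot [-89.94  -0.29 -16.17] w 0.647 F [-0.6 -0.3 -0.2]
shift [-0.0035  0.0326 -0.    ] turn [-0.001 -0.003  0.005]
```

>>> step_arm(
  moves=[
    [[-0.0035, 0.008, 0, 0, 0, 0.005, -0.3], [0, 0.01, 0, 0, 0, 0, -0.3], [0, 0.01, 0, 0, 0, 0, -0.3], [0, 0.003, 0, 0, 0, 0, -0.3], [0, 0, 0, 0, 0, 0, -0.3]],
  ],
)

```text
t: 27.4
position: [0.4409, 0.3134, 0.0278]
tool_rot: [-89.9, -0.1, -16.1]
wrist_force: [0.0, -0.3, 0.2]
width: 0.649
```

>>> step_arm(
  moves=[
    [[0, 0, 0, 0, 0, 0, 1], [0, 0, 0, 0, 0, 0, 1], [0, 0, 0, 0, 0, 0, 1], [0, 0, 0, 0, 0, 0, 1], [0, 0, 0, 0, 0, 0, 1]],
  ],
  squeeze=50,
)

```text
t: 27.9
position: [0.4415, 0.3136, 0.0284]
tool_rot: [-89.8, -0.1, -16.1]
wrist_force: [0.4, -0.0, -1.8]
width: 0.153
```

>>> step_arm(
  moves=[
    [[0, 0, 0, 0, 0, 0, 1], [0, 0, 0, 0, 0, 0, 1], [0, 0, 0, 0, 0, 0, 1]],
  ],
)

```text
t: 28.2
position: [0.441, 0.3135, 0.0282]
tool_rot: [-89.8, -0.1, -16.1]
wrist_force: [0.2, -0.8, -1.8]
width: 0.155
```

```bash
python3 -c "
from h import *
nav((.4406,.3127,.028,-16))
"
```

```text
t 28.2 pos [0.441  0.3135 0.0282] rot [-89.85  -0.1  -16.13] w 0.155 F [ 0.2 -0.8 -1.8]
shift [-0.0002  0.0002 -0.0008] turn [-0.003 -0.002  0.002]
```

>>> step_arm(
  moves=[
    [[0, -0.015, 0, 0, 0, 0, 1], [0, -0.03, 0, 0, 0, 0, 1], [0, -0.04, 0, 0, 0, 0, 1], [0, -0.04, 0, 0, 0, 0, 1], [0, -0.02, 0, 0, 0, 0, 1]],
  ],
)

```text
t: 28.7
position: [0.4377, 0.3116, 0.1733]
tool_rot: [-90.3, 0.5, -16.2]
wrist_force: [1.0, -0.3, -2.2]
width: 0.15
```

>>> step_arm(
  moves=[
    [[0, 0, -0.045, 0, 0, 0, 1], [0, 0, -0.045, 0, 0, 0, 1], [0, 0, -0.045, 0, 0, 0, 1], [0, 0, -0.045, 0, 0, 0, 1], [0, 0, -0.045, 0, 0, 0, 1]],
  ],
)

```text
t: 29.2
position: [0.38, 0.0954, 0.1784]
tool_rot: [-89.7, -0.6, -15.5]
wrist_force: [0.5, -0.8, -1.8]
width: 0.154
```

```bash
python3 -c "
from h import *
nav((.5355,-.2270,.16,-16))
"
```

```text
t 29.2 pos [0.38   0.0954 0.1784] rot [-89.65  -0.55 -15.48] w 0.154 F [ 0.5 -0.8 -1.8]
shift [ 0.2357  0.019  -0.2693] turn [-0.006  0.009  0.01 ]
```

>>> step_arm(
  moves=[
    [[0.033, 0, -0.035, -0.006, 0, 0.01, 1], [0.033, 0, -0.037, 0, 0, 0, 1], [0.033, 0, -0.037, 0, 0, 0, 1], [0.033, 0, -0.037, 0, 0, 0, 1], [0.033, 0, -0.037, 0, 0, 0, 1]],
  ],
)

```text
t: 29.7
position: [0.4807, -0.1292, 0.177]
tool_rot: [-90.0, 0.7, -15.5]
wrist_force: [1.6, -0.2, -1.8]
width: 0.154
```

>>> step_arm(
  moves=[
    [[0.033, 0, -0.037, 0, 0, 0, 1], [0.03, 0, -0.037, 0, 0, 0, 1], [0, 0, 0, 0, -0.14, 0, 1], [0, 0, 0, 0, -0.14, 0, 1], [0, 0, 0, 0, -0.14, 0, 1]],
  ],
)

```text
t: 30.2
position: [0.5249, -0.2296, 0.1752]
tool_rot: [-90.0, 0.4, 8.9]
wrist_force: [-0.2, 0.8, -1.0]
width: 0.151
```

>>> step_arm(
  moves=[
    [[0, 0, 0, 0, -0.14, 0, 1], [0, 0, 0, 0, -0.12, 0, 1], [0, 0, 0, 0, 0, 0, 1], [0, 0, 0, 0, 0, 0, 1]],
  ],
)

```text
t: 30.6
position: [0.5231, -0.2293, 0.1738]
tool_rot: [-89.7, 0.5, 24.2]
wrist_force: [-0.9, 0.0, -1.5]
width: 0.15
```

Run:
```python
from h import *
from workcell import *
nav((.5352,-.2263,.125,24.5))
s=observe(); a=np.radians(s['tool_rot'][2]); z=s['position'][2]-.0282
M['knob']=[cyl(56,0,25)]
# side: rim ellipse of knob underside/disc visible? fit disc silhouette by edge energy
c=camera('side'); pickle.dump(c,open('kn.pkl','wb'))
b=[]
im=cv2.resize(c['frame'][:,:,::-1],None,fx=6,fy=6,interpolation=cv2.INTER_CUBIC)
x,y=s['position'][:2]
for P in(cyl(56,0,0),cyl(56,25,25)):
  q=proj(c,place(P,x,y,a,z)); cv2.polylines(im,[cv2.convexHull(np.round((q+.5)*6-.5).astype(np.int32))],True,(0,255,255),1)
p=proj(c,[[x,y,z]])[0].astype(int)*6
cv2.imwrite('pics/k2.png',cv2.resize(im[p[1]-250:p[1]+250,p[0]-300:p[0]+300],(600,500)))
```

```text
t 30.6 pos [ 0.5231 -0.2293  0.1738] rot [-89.69   0.48  24.21] w 0.15 F [-0.9  0.  -1.5]
shift [ 0.0126  0.0487 -0.0025] turn [-0.005 -0.005 -0.008]
```

View pics/k2.png

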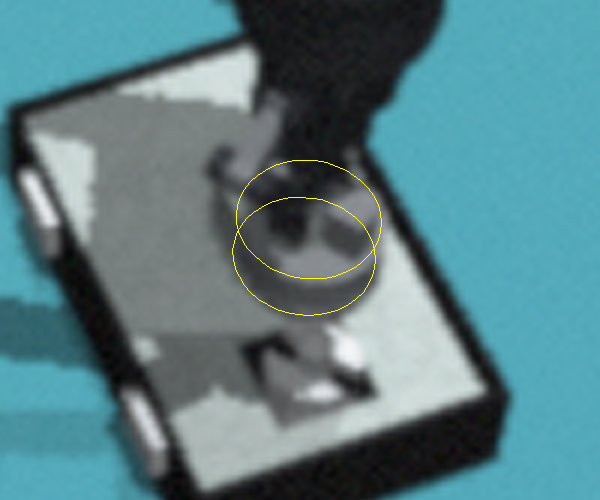

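The knob is held level and matches the predicted outline. Approach the spindle.

>>> step_arm(
  moves=[
    [[0.0126, 0, -0.0025, -0.005, 0, -0.008, 1], [0, 0.015, 0, 0, 0, 0, 1], [0, 0.015, 0, 0, 0, 0, 1], [0, 0.01, 0, 0, 0, 0, 1], [0, 0, 0, 0, 0, 0, 1]],
  ],
)

```text
t: 31.15
position: [0.5403, -0.2259, 0.1333]
tool_rot: [-90.2, -0.3, 23.9]
wrist_force: [0.1, -0.7, -2.0]
width: 0.156
```

```bash
python3 -c "
from h import *
nav((.5353,-.2266,.115,24.5))
"
```

```text
t 31.15 pos [ 0.5403 -0.2259  0.1333] rot [-90.22  -0.27  23.91] w 0.156 F [ 0.1 -0.7 -2. ]
shift [-0.0049  0.0183  0.0014] turn [ 0.004 -0.01   0.005]
```

>>> step_arm(
  moves=[
    [[-0.005, 0, 0.0014, 0.004, -0.01, 0.005, 1], [0, 0.006, 0, 0, 0, 0, 1], [0, 0.006, 0, 0, 0, 0, 1], [0, 0.004, 0, 0, 0, 0, 1], [0, 0, 0, 0, 0, 0, 1]],
  ],
)

```text
t: 31.65
position: [0.5361, -0.2272, 0.1175]
tool_rot: [-90.1, -0.1, 24.5]
wrist_force: [-0.6, -0.8, -1.6]
width: 0.153
```

```bash
python3 -c "
from h import *
nav((.5353,-.2266,.104,24.5))
"
```

```text
t 31.65 pos [ 0.5361 -0.2272  0.1175] rot [-9.013e+01 -6.000e-02  2.449e+01] w 0.153 F [-0.6 -0.8 -1.6]
shift [-0.0005  0.0135  0.0009] turn [ 0.002 -0.     0.001]
```

>>> step_arm(
  moves=[
    [[-0.0005, 0.005, 0.001, 0.002, 0, 0.001, 1], [0, 0.004, 0, 0, 0, 0, 1], [0, 0.003, 0, 0, 0, 0, 1], [0, 0, 0, 0, 0, 0, 1]],
  ],
)

```text
t: 32.05
position: [0.5353, -0.2266, 0.1046]
tool_rot: [-90.0, -0.0, 24.5]
wrist_force: [0.0, 0.1, -1.8]
width: 0.152
```

```bash
python3 -c "
from h import *
nav((.5353,-.2266,.098,24.5))
"
```

```text
t 32.05 pos [ 0.5353 -0.2266  0.1046] rot [-9.003e+01 -2.000e-02  2.448e+01] w 0.152 F [ 0.   0.1 -1.8]
shift [-0.      0.0066 -0.    ] turn [ 0. -0.  0.]
```

Precise. Now small steps over the cone (top at TCP 0.1032, cone base at 0.098).

>>> step_arm(
  moves=[
    [[0, 0.002, 0, 0, 0, 0, 1], [0, 0.002, 0, 0, 0, 0, 1]],
  ],
)

```text
t: 32.25
position: [0.5356, -0.2268, 0.1006]
tool_rot: [-90.1, -0.0, 24.5]
wrist_force: [0.2, 0.5, -2.3]
width: 0.151
```

>>> step_arm(
  moves=[
    [[0, 0.002, 0, 0, 0, 0, 1], [0, 0.001, 0, 0, 0, 0, 1]],
  ],
)

```text
t: 32.45
position: [0.5356, -0.2268, 0.0973]
tool_rot: [-90.1, -0.0, 24.5]
wrist_force: [0.3, -0.6, -2.1]
width: 0.149
```

>>> step_arm(
  moves=[
    [[0, 0.001, 0, 0, 0, 0, 1], [0, 0.001, 0, 0, 0, 0, 1]],
  ],
)

```text
t: 32.65
position: [0.5357, -0.2268, 0.0952]
tool_rot: [-90.1, -0.0, 24.5]
wrist_force: [-0.4, 0.0, -2.4]
width: 0.154
```

>>> step_arm(
  moves=[
    [[0, 0.003, 0, 0, 0, 0, 1], [0, 0.002, 0, 0, 0, 0, 1], [0, 0.001, 0, 0, 0, 0, 1]],
  ],
)

```text
t: 32.95
position: [0.5362, -0.2258, 0.0907]
tool_rot: [-90.0, -0.2, 24.4]
wrist_force: [-0.9, 1.7, -0.7]
width: 0.148
```

>>> step_arm(
  moves=[
    [[0, 0.002, 0, 0, 0, 0, 1], [0, 0.001, 0, 0, 0, 0, 1]],
  ],
)

```text
t: 33.15
position: [0.536, -0.2251, 0.0875]
tool_rot: [-90.0, -0.1, 24.4]
wrist_force: [-0.4, 0.2, -1.2]
width: 0.15
```

>>> step_arm(
  moves=[
    [[0, 0.001, 0, 0, 0, 0, 1], [0, 0.001, 0, 0, 0, 0, 1]],
  ],
)

```text
t: 33.35
position: [0.5358, -0.2251, 0.0848]
tool_rot: [-89.9, -0.1, 24.4]
wrist_force: [0.2, 0.7, -1.1]
width: 0.147
```

>>> step_arm(
  moves=[
    [[0, 0.001, 0, 0, 0, 0, 1], [0, 0.001, 0, 0, 0, 0, 1]],
  ],
)

```text
t: 33.55
position: [0.5358, -0.2251, 0.0823]
tool_rot: [-89.9, -0.1, 24.4]
wrist_force: [0.8, 0.9, -0.7]
width: 0.151
```

>>> step_arm(
  moves=[
    [[0, 0.001, 0, 0, 0, 0, 1], [0, 0.001, 0, 0, 0, 0, 1]],
  ],
)

```text
t: 33.75
position: [0.5358, -0.2251, 0.08]
tool_rot: [-89.9, -0.1, 24.4]
wrist_force: [0.1, 2.1, -1.6]
width: 0.149
```

The tabs are in the slot, 5 mm below the collar-riding height, with almost no force. Finish, release and lift away.

>>> step_arm(
  moves=[
    [[0, 0.0008, 0, 0, 0, 0, 1], [0, 0, 0, 0, 0, 0, 1]],
  ],
)

```text
t: 33.95
position: [0.5359, -0.2251, 0.0792]
tool_rot: [-89.9, -0.1, 24.4]
wrist_force: [-0.0, 1.0, -0.8]
width: 0.152
```

>>> step_arm(
  moves=[
    [[0, 0, 0, 0, 0, 0, -0.3], [0, 0, 0, 0, 0, 0, -0.3], [0, 0, 0, 0, 0, 0, -0.3], [0, 0, 0, 0, 0, 0, -0.3]],
  ],
)

```text
t: 34.35
position: [0.5369, -0.2266, 0.0801]
tool_rot: [-90.1, -0.2, 24.4]
wrist_force: [-0.2, -0.0, -0.1]
width: 0.649
```

>>> step_arm(
  moves=[
    [[0, -0.02, 0, 0, 0, 0, -0.3], [0, -0.04, 0, 0, 0, 0, -0.3], [0, -0.04, 0, 0, 0, 0, -0.3], [0, 0, 0, 0, 0, 0, -0.3]],
  ],
)

```text
t: 34.75
position: [0.5363, -0.2269, 0.182]
tool_rot: [-90.0, -0.1, 24.4]
wrist_force: [0.5, -0.6, 0.2]
width: 0.652
```

>>> step_arm(
  moves=[
    [[0, 0, -0.045, 0, 0, 0, -0.3], [0, 0, -0.045, 0, 0, 0, -0.3], [0, 0, -0.045, 0, 0, 0, -0.3], [0, 0, -0.03, 0, 0, 0, -0.3], [0, 0, 0, 0, 0, 0, -0.3]],
  ],
)

```text
t: 35.25
position: [0.6044, -0.3794, 0.1806]
tool_rot: [-89.9, 0.0, 24.6]
wrist_force: [-0.4, -0.1, 0.8]
width: 0.654
```

Run:
```python
from h import *
from workcell import *
b=[]
for n in('side','top'):
  c=camera(n)
  im=cv2.resize(c['frame'][:,:,::-1],None,fx=4,fy=4,interpolation=cv2.INTER_CUBIC)
  for P,z,col in((cyl(56,25,25),.051,(0,255,255)),(cyl(56,25,25),.057,(0,0,255))):
    q=proj(c,place(P,.5355,-.2262,0,z)); cv2.polylines(im,[cv2.convexHull(np.round((q+.5)*4-.5).astype(np.int32))],True,col,1)
  p=proj(c,[[.545,-.19,.06]])[0].astype(int)*4
  b.append(cv2.resize(im[p[1]-160:p[1]+160,p[0]-200:p[0]+200],(400,320)))
cv2.imwrite('pics/f.png',np.hstack(b)); nav((.5,-.4,.2,24))
```

```text
t 35.35 pos [ 0.6027 -0.3753  0.1802] rot [-89.61   0.09  24.69] w 0.649 F [-0.7  0.  -0.1]
shift [-0.1037 -0.0195  0.0205] turn [-0.007  0.012 -0.002]
```

View pics/f.png

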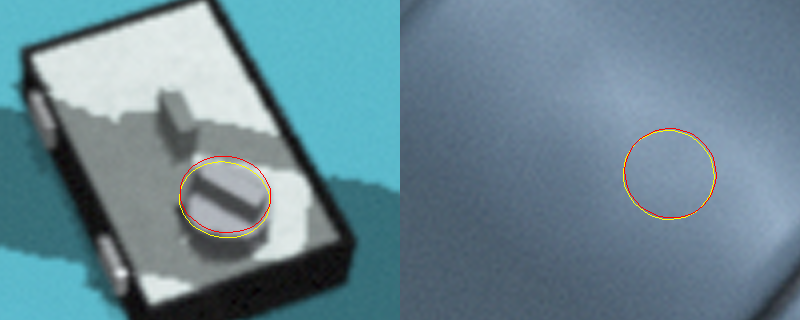

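The side view shows the knob over the spindle, its disc on the home outline (yellow), and the divider flat in the case. The arm is clear, so I hand in.

```bash
python3 -c "
from workcell import *
s=observe();print(s['t'],s['qvel'].round(2));print(sign_off())"
```

```text
35.35 [ 1.32 -1.29  2.5   0.43  0.6   0.12]
the job is handed in; nothing more can be done
None
```

I packed the case and handed the job in at 35.4 s, well under the 72 s limit. `sign_off()` gave no verdict.

- **Lens and heat sink:** both stand upright in their cavities. In both camera views they lay on their predicted outlines.
- **Divider:** it is seated. It touched its ledges at the predicted height (TCP at 0.0563 m, expected 0.0564 m), with 14 N at the wrist.
- **Knob:** I turned it in the air to the slot direction seen by the cameras, about 24.5° in world yaw. It then went straight in without searching. It was let go at TCP height 0.0792 m, which is the fully-home height and 6 mm below riding on the collar. The wrist force changed by only 1–2 N while it went down.
- **Last picture (side view):** the knob sits on the "home" outline and the divider lies flat.

**Limits of the checks:**
- The arm blocked the top view at the end, so the final state was seen from one camera only.
- The "home" and "riding" outlines are only about a pixel apart in that view, so the knob's height rests mainly on the arm reading.
- While going down the spindle, the knob was guided about 1.5 mm in y from my camera estimate.
- I did not re-measure the spool, bottle or screwdriver, but the arm passed well above them and never touched them on purpose.

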